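# Set out the drip rack and hang the wash baskets to drain

### The job

Get the drip rack ready and hang the washed boards up to drain: take down the empty basket that was left hanging there and stand it upright on the mat, clear of the drip tray, and spread the four hook saddles along the notched rail, lifting each one that has to move out of its notch, shifting it along and letting it drop fully into another notch, until at least two empty notches lie between each hook and the next. Only when that is done, hang every basket of boards by its handle on a hook of its own, on both prongs, hanging still and level; do not knock the bottles or the spool about.

Things in the scene. Friction and masses are not known exactly. Their poses are not given: they have to be found in the camera images.
- rack: drip rack, fixed: rail 420 mm long (y), 16 mm thick, on two posts; before it a drip tray 14 mm high, x = -12 to -92 mm. Origin: on the bench under the rail's middle; x away from the robot, y left along the rail, z up. 11 notches 36 mm apart, y = +180 .. -180 mm: floor z = 165 mm, 12 mm wide, between round-topped teeth up to z = 181 mm. Hooks start in every second notch from the left
- hook_a: hook saddle, one of four alike (see hook_b to d): astride the rail, black grip block on top, two level prongs reaching to the robot. Origin: foot of its tab, which rests on the notch floor when seated; axes as the rack's (1 to 2 mm of play, nods up to 0.08 rad). Grip block: 18 mm in x, 40 mm in y, 26 to 48 mm above the origin, centred; pinch it along x, across the rail. 54 mm wide in y, 0.16 kg
- hook_b: hook saddle like hook_a. Tab: 8 mm wide in y, 21 mm in x. Cheeks hang 34 mm below the origin on both sides of the rail, so it keeps astride the rail when lifted 20 to 28 mm, enough to clear the teeth; it must be lifted to be shifted, and drops in by its weight
- hook_c: hook saddle like hook_a. Prongs: two 7 mm round bars at y = -22 and +22 mm, axis 16 mm above the origin, reaching from x = -14 to x = -80 mm, where the tips turn up, ending 35 mm above the origin at x = -86 to -90 mm. A handle bar lies on both prongs, between tips and saddle, best at x = -55 mm
- hook_d: hook saddle like hook_a. A basket hung on it has its bar 24 mm above and its underside 96 mm below the hook's origin; bring it in from the front, bar above the tips and basket body below the prongs; leave a finger's room (about 25 mm) between the bar and the saddle's front at x = -15 mm
- basket_a: wash basket, three or four alike (absent ones read None): stainless wire with two small boards fixed in it, 66 mm (x) by 90 mm (y) by 45 mm high, and a rigid upright bail handle. Origin: centre of its underside, z up. Handle: an arch across y with a level bar along y, 120 mm above the origin. Same when turned half round. 0.17 to 0.35 kg
- basket_b: wash basket like basket_a. Handle bar: 9 mm thick, 74 mm between the centres of its uprights, with a black sleeve 12 mm thick and 26 mm long in its middle; pinch the sleeve along x from above
- basket_c: wash basket like basket_a
- basket_d: wash basket like basket_a
- spare_basket: empty wash basket, made like basket_a but without boards, 0.16 kg; at the start it hangs on one of the hooks, its bar about 55 mm in front of the hook's origin
- wash_bottle: bystander: white wash bottle with red spout, 258 mm high, stands left of the rack; origin at its underside
- flux_bottle: bystander: small brown dropper bottle, 95 mm high, stands behind the rack; origin at its underside
- solder_spool: bystander: blue solder spool, 55 mm across, 45 mm high, stands behind the rack; origin at its underside
There are look-alikes about, which are no part of the job. What is shaped like the hook_c but purple or red is not meant.

How it is judged:
By the outcome, as a careful person would: the job done as asked, in the order asked, and still so for the second after the job is handed in, with the robot touching nothing.
Of basket_a, basket_b, basket_c, basket_d only 3 to 4 are there at a start; the rules pass over those that are not, and their reading is None.
At some moment in a run one of basket_a, basket_b, basket_c, basket_d may be knocked a few centimetres aside while the robot is not near it.
It also fails if it takes over 210 s, if anything falls off the work surface, if the arm or the gripper's body presses on something with over 40 N, if the wrist force passes 120 N, or if a joint passes its speed limit or range.

### The arm

A 6-joint arm with a two-finger parallel gripper is mounted at the origin on a cart in front of the work surface, level with it; the furniture and walls round the work are solid. World frame = base frame: x ahead of the robot, y to its left, z up, the work surface at z = 0. Lengths are in mm, angles in degrees, forces in N, time in s.
With the tool pointing down it reaches from about 275 to 750 mm from the base axis. Payload 10.2 kg.
Tool frame: the origin (TCP) lies midway between the tips of the shut fingers; the grasp point (between the pads) lies behind it (pinch_z is the z of the grasp point in the tool frame, in mm); z points along the fingers, y is the direction in which the jaws open and shut (so a half turn about z gives the same grasp; the last joint's range is limited). The gripper opens to 88 mm and grips with 3 to 60 N. Pads are 18 mm wide; open, the fingers measure 123 mm over their backs; the gripper's body (75 mm by 187 mm) begins 45 mm behind the grasp point.
Start: joints at [-78.06, 17.928, 85.812, -0, 76.261, -12.8], TCP at [219.704, -476.824, 238.72] pointing down, gripper open.
Joint ranges: [-168.41, 168.41], [-55.51, 124.54], [10.69, 146.95], [-70.63, 250.63], [1, 178], [-165.06, 165.06]. Speed limits (degrees/s): [136.94, 136.94, 172.46, 180, 180, 180].

### API

Orientations are given as a 3x3 rotation matrix whose columns are the frame's x, y, z axes.
In Python, from workcell import get_state, grab_frame, camera_model, finish_job, pinch_z gives the robot as it stands. The module is installed in compiled form; this text tells all that it offers.
- The arm moves only by the tool carry_out, never from a script. Its argument "commands" is a list of rows, each an object of numbers: "x", "y", "z": the shift along the world's x, y, z in m; "ax", "ay", "az": the turn, a rotation vector about the world's x, y, z in rad; "jaw": the finger opening in m, from 0 to 0.0881. In form: [{"x": .., "y": .., "z": .., "ax": .., "ay": .., "az": .., "jaw": ..}, ...]. A call has 1 to 20 rows; each row shifts and turns the commanded pose from where the row before left it; what a row does not reach is not made up. A row lasts 1/8 s, in which the tool goes at most 62.5 mm and 10.7 degrees, less where a joint would pass 70% of its speed; a pose out of reach is approached as far as the arm can. A call with a gripper value outside its range is refused whole. The fingers move at their own pace and stop on an object; the grip force is fixed at half the most. Time passes only in rows, so rows that do not move let the fingers close. It gives the time, the measured TCP pose, the force and the opening at its end, in the units of the state.
- get_state(): the state, without advancing time (a new reading comes with each control period).
- grab_frame(name): name is "side" or "top" or "wrist"; returns (picture, depth): 384x512x3 uint8, red, green, blue; 384x512 float32, mm along the optical axis (not along the pixel's ray), 0 where there is no reading.
- camera_model(name): a dict with "intrinsics" (3x3 intrinsics, pixels), "R" (3x3) and "t" (3): a world point X has camera coordinates R X + t. Camera axes: x right, y down, z forward; pixel columns grow to the right and rows downward; lengths in mm; the calibration is good to about 2 mm. The wrist camera is an equidistant fisheye: a pixel r from the principal point sees the ray r / f radians off the axis. A picture is of the moment at which its call begins: read the wrist's pose just before it. camera_model takes no time and is no camera call; for the wrist camera it gives the pose at the moment of the call.
- finish_job(): hands the job in, once; it reports no verdict.
The state is a dict: "time_s": time; "joints": joint angles; "qd": joint speeds; "joint_efforts": joint torques, N m; "tcp_pos": TCP position; "eef_rot": TCP orientation; "force": force on the tool from outside, world axes, zero at the start; "torque": the same for the moment, N m; "finger_gap": finger opening in mm.
Only numpy, scipy, OpenCV 4.12 (cv2) and the standard library are available. Lean on these libraries where they do the work, as an engineer would, in place of code of your own. Each camera call takes 0.05 s, during which the arm holds its last target. There are 200 camera calls.

## Working session

There is one attempt and no reset: what is moved stays moved. The work goes in short steps, Python scripts to look and compute and a tool call to move; the robot and the scene stay as the last step left them, time stands still between calls to the robot, and variables do not carry over. Pictures are saved under pics/ and viewed, about 12 in all and at most 16, crops included, and the job is handed in when it is done.

Besides the shell and the picture viewer there is one more tool, called after "Call:" by a JSON object that holds its "name" and its "arguments", one argument or row to a line. carry_out: Moves the arm, as the interface text tells. Its arguments: {"type":"object","properties":{"commands":{"type":"array"}},"required":["commands"]}

```bash
mkdir -p pics; cat > h.py <<'E'
import numpy as np, cv2
from workcell import *
def snap(n,f):
    m=camera_model(n); p,d=grab_frame(n); cv2.imwrite('pics/'+f+'.png',p[:,:,::-1]); np.savez('pics/'+f+'.npz',p=p,d=d,K=m['intrinsics'],R=m['R'],t=m['t']); return p,d,m
def cloud(d,m):
    K=np.array(m['intrinsics']);v,u=np.indices(d.shape)
    c=np.stack([(u-K[0,2])/K[0,0]*d,(v-K[1,2])/K[1,1]*d,d],-1)
    return (c-np.array(m['t']))@np.array(m['R'])
E
python3 - <<'E'
from h import *
print(get_state()); print(pinch_z)
for n in('side','top'):
    p,d,m=snap(n,n+'0'); print(m)
a=cv2.imread('pics/side0.png');b=cv2.imread('pics/top0.png')
E
```

```text
{'time_s': 0.0, 'joints': array([-7.80606162e+01,  1.79610292e+01,  8.58527155e+01, -1.77253251e-04,
        7.62595630e+01, -1.27996671e+01]), 'qd': array([ 0.01955226,  0.07331861,  0.16304402, -0.05131278, -0.0836    ,
        0.04720094]), 'joint_efforts': array([ 4.20576725e-04, -4.02199280e+01, -2.52266443e+01,  6.94212760e-02,
        3.53436777e-02, -9.43007831e-05]), 'tcp_pos': array([ 219.64584472, -476.58810362,  238.15540622]), 'eef_rot': array([[ 9.08222891e-01,  4.18486688e-01, -2.67630688e-04],
       [ 4.18486680e-01, -9.08222073e-01,  1.25116007e-03],
       [ 2.80525737e-04, -1.24833210e-03, -9.99999181e-01]]), 'force': array([ 0.4703993 , -0.44418287, -0.56919541]), 'torque': array([0.06122054, 0.01343952, 0.01977987]), 'finger_gap': 87.9121960463995}
-18.700000000000003
{'intrinsics': array([[402.33892729,   0.        , 262.86856977],
       [  0.        , 402.33892729, 190.01181359],
       [  0.        ,   0.        ,   1.        ]]), 'R': array([[-0.99012566, -0.13959301, -0.01284406],
       [-0.0727902 ,  0.59026625, -0.80391998],
       [ 0.11980302, -0.79504688, -0.59459876]]), 't': array([ 594.90016575,  121.60156462, 1284.52642014])}
{'intrinsics': array([[482.12743856,   0.        , 252.55410998],
       [  0.        , 482.12743856, 188.39598663],
       [  0.        ,   0.        ,   1.        ]]), 'R': array([[-0.02459606, -0.99969518,  0.00213902],
       [-0.9955714 ,  0.02430028, -0.09081348],
       [ 0.09073382, -0.0043632 , -0.99586562]]), 't': array([  45.63449501,  616.13070491, 1533.46558925])}
```

View pics/side0.png

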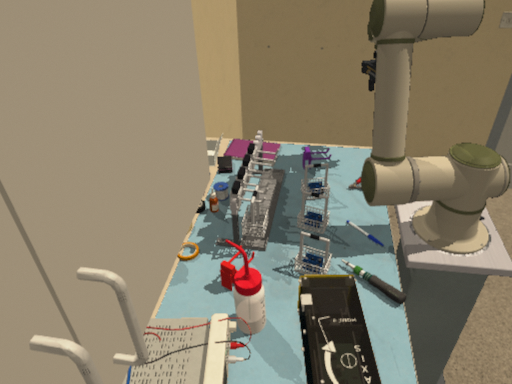

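View pics/top0.png

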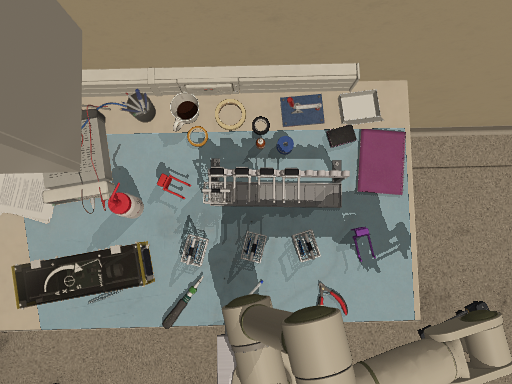

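Top view: rack at about (275,185), with four hooks whose grip blocks are at (217,171), (241,171), (267,171) and (292,172). The spare hangs on the leftmost hook at (213,190). Baskets are at (194,248), (254,247) and (305,246). The red (173,185) and purple (362,240) hooks are look-alikes.

```bash
python3 - <<'E'
from h import *
z=np.load('pics/top0.npz');P=cloud(z['d'],dict(intrinsics=z['K'],R=z['R'],t=z['t']))
p=z['p'].astype(int)
# black grip blocks: dark, z>180
k=(p.max(2)<60)&(P[...,2]>190)&(P[...,2]<240)
k[:150]=0;k[215:]=0;k[:,:195]=0;k[:,350:]=0
n,l,s,c=cv2.connectedComponentsWithStats(k.astype(np.uint8))
for i in range(1,n):
    if s[i,4]>8: print('blk',s[i],c[i].round(1),np.median(P[l==i],0).round(1))
# rail: points z 150..185
k=(P[...,2]>155)&(P[...,2]<190); k[:150]=0;k[215:]=0;k[:,:195]=0;k[:,360:]=0
q=P[k];print(len(q))
# per column of rail
for u in range(200,356,6):
    col=P[160:185,u]; m=(col[:,2]>150)
    print(u,np.c_[np.arange(160,185)[m],col[m].round(0)][:,[0,1,2,3]].astype(int).tolist()[:14])
img=cv2.imread('pics/top0.png')[140:280,165:385]
cv2.imwrite('pics/c1.png',cv2.resize(img,None,fx=3.6,fy=3.6,interpolation=cv2.INTER_CUBIC))
E
```

```text
blk [210 168  14   7  84] [216.5 170.6] [653.2 133.3 212.7]
blk [235 168  14   7  82] [241.3 170.5] [653.3  63.  212.2]
blk [260 168  14   7  86] [266.4 171.1] [649.2  -8.6 211.8]
blk [285 169  14   6  82] [291.5 171.5] [646.9 -81.5 212.7]
blk [211 189   7   3  12] [214.6 189.8] [600.2 140.  191.9]
1126
200 []
206 []
212 [[167, 666, 147, 201], [168, 662, 146, 212], [169, 659, 146, 211], [170, 656, 146, 213], [171, 653, 146, 214], [172, 651, 146, 210], [173, 647, 146, 216], [174, 646, 147, 203], [175, 645, 148, 188], [176, 642, 149, 186]]
218 [[167, 667, 130, 193], [168, 661, 128, 218], [169, 657, 128, 221], [170, 656, 129, 210], [171, 653, 129, 214], [172, 650, 129, 212], [173, 647, 129, 210], [174, 644, 129, 212], [175, 643, 130, 195], [176, 641, 131, 188], [181, 475, 37, 1583]]
224 [[169, 662, 113, 181], [170, 660, 114, 177], [171, 656, 113, 182], [172, 654, 114, 178], [173, 651, 114, 179], [174, 648, 114, 175], [175, 644, 113, 187], [176, 641, 113, 189], [177, 638, 114, 186], [178, 636, 114, 181], [179, 632, 114, 186], [180, 630, 114, 181], [181, 626, 114, 188], [182, 624, 114, 18
[... 3102 characters left out ...]
, 179], [174, 641, -168, 178], [175, 638, -167, 179]]
326 [[171, 652, -189, 160], [172, 648, -187, 167], [173, 645, -188, 162], [174, 642, -188, 162], [175, 639, -187, 165], [176, 637, -188, 161]]
332 [[170, 652, -203, 180], [171, 649, -204, 175], [172, 646, -203, 177], [173, 643, -202, 182], [174, 640, -203, 177], [175, 637, -202, 181], [176, 636, -205, 163]]
338 [[163, 475, 37, 1583], [171, 651, -224, 161], [172, 647, -223, 166], [173, 643, -222, 171], [174, 641, -223, 163], [175, 638, -223, 164], [176, 635, -222, 170]]
344 [[171, 648, -238, 179], [172, 645, -238, 181], [173, 642, -238, 179], [174, 639, -238, 180], [175, 636, -238, 178], [176, 634, -240, 169], [177, 633, -243, 150]]
350 []
```

View pics/c1.png

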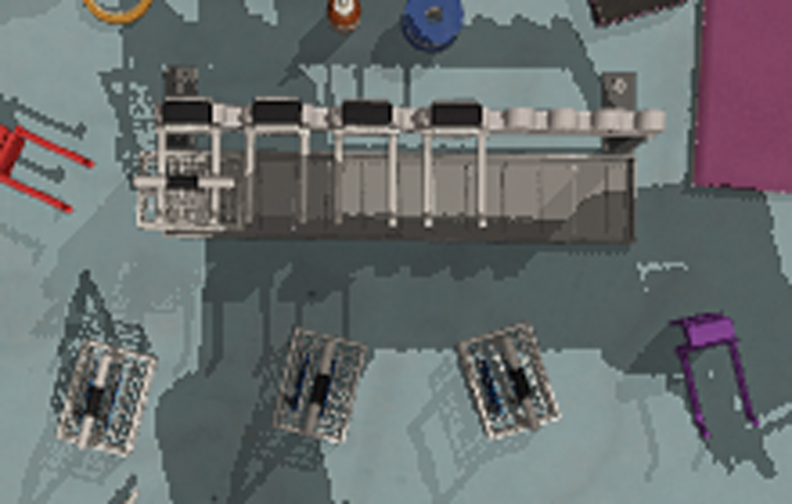

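The crop shows the spare on the left hook, the empty notches to the right and three loaded baskets. Now the numbers.

```bash
cat >> h.py <<'E'
def bars(P,p,boxes,zl=108,zh=135):
    for (u0,u1,v0,v1) in boxes:
        Q=P[v0:v1,u0:u1].reshape(-1,3);c=p[v0:v1,u0:u1].reshape(-1,3).astype(int)
        k=(Q[:,2]>zl)&(Q[:,2]<zh);q=Q[k]
        if k.sum()<8: print('none');continue
        (cx,cy),(w,h),a=cv2.minAreaRect(q[:,:2].astype(np.float32))
        mu=np.median(q[:,:2],0);_,_,V=np.linalg.svd(q[:,:2]-q[:,:2].mean(0));d=V[0]*np.sign(V[0][1])
        kk=k&(c.max(1)<60)
        print('n',k.sum(),'mid',np.round([cx,cy],1),'wh',np.round([w,h],1),'bar yaw(from +y)',np.degrees(np.arctan2(-d[0],d[1])).round(1),'sleeve',kk.sum(),Q[kk].mean(0).round(1) if kk.any() else '', 'z',np.median(q[:,2]).round(1))
        b=Q[(Q[:,2]>15)&(Q[:,2]<60)]
        if len(b)>10:
            r=cv2.minAreaRect(b[:,:2].astype(np.float32));print('   body',np.round(r[0],1),np.round(r[1],1),round(r[2],1))
E
python3 - <<'E'
from h import *
z=np.load('pics/top0.npz');P=cloud(z['d'],dict(intrinsics=z['K'],R=z['R'],t=z['t']));p=z['p']
bars(P,p,[(176,214,226,274),(236,274,226,270),(286,326,226,268)])
print('spare');bars(P,p,[(195,235,180,200)],180,200)
# rack fit: tooth tops / rail
k=(P[...,2]>174)&(P[...,2]<187)
k[:165]=0;k[180:]=0;k[:,:300]=0;k[:,352:]=0
q=P[k]; print('right rail', np.polyfit(q[:,1],q[:,0],1),len(q))
k=(P[...,2]>203)&(P[...,2]<222);k[:165]=0;k[180:]=0;k[:,:205]=0;k[:,305:]=0
q=P[k]; print('blocks', np.polyfit(q[:,1],q[:,0],1),np.median(q[:,2]))
# tray front edge
k=(P[...,2]>9)&(P[...,2]<30);k[:180]=0;k[215:]=0;k[:,:230]=0;k[:,360:]=0
q=P[k];r=cv2.minAreaRect(q[:,:2].astype(np.float32));print('tray',r)
for n,(u,v) in dict(red=(173,185),purple=(362,240),pen=(260,285),plier=(330,290),freeR=(333,225),wash=(120,203),driver=(190,300)).items(): print(n,P[v,u].round(0))
# free-space height map: coarse
for v in range(205,300,8): print(v,int(P[v,300,0]),[int(P[v-4:v+4,u-4:u+4,2].max()) for u in range(140,400,8)])
E
```

```text
n 93 mid [424.2 222. ] wh [11.2 81.3] bar yaw(from +y) 73.4 sleeve 31 [424.6 221.3 124.8] z 124.1
   body [423.7 222.4] [65.9 89.7] 73.4
n 89 mid [428.8  33.6] wh [11.  80.5] bar yaw(from +y) 74.6 sleeve 34 [430.   33.2 124.2] z 123.8
   body [429.9  33.1] [65.6 88.7] 74.8
n 90 mid [ 430.7 -135.3] wh [80.7 10.8] bar yaw(from +y) -74.1 sleeve 32 [ 430.5 -134.5  124.7] z 123.9
   body [ 430.  -135.4] [88.8 66.6] 16.9
spare
n 172 mid [602.1 131.8] wh [93.1 56.3] bar yaw(from +y) 1.4 sleeve 28 [599.6 138.7 189.4] z 186.0
right rail [3.40569932e-02 6.50632839e+02] 154
blocks [3.15287004e-02 6.49079668e+02] 212.2747302366453
tray ((585.6021118164062, -106.71084594726562), (424.05706787109375, 109.22283935546875), 89.77965545654297)
red [638. 293.  -5.]
purple [ 442. -324.   -4.]
pen [305.  14.  -2.]
plier [ 285. -209.   16.]
freeR [ 493. -229.    4.]
wash [570. 419. 177.]
driver [263. 241.   4.]
205 560 [103, 1582, 8, 1582, 1582, 8, 4, 7, 113, 195, 196, 196, 198, 20, 195, 196, 17, 196, 1582, 16, 197, 18, 1582, 1582, 18, 18, 7, 8, 1582, 1582, 8, 1582, 1582]
213 534 [96, 1582, 7, 9, 7, 9, 9,
[... 828 characters left out ...]
, 9, 7]
261 379 [142, 102, 1582, 7, 9, 53, 128, 48, 51, 1582, 7, 1582, 1582, 50, 129, 55, 8, 12, 8, 7, 48, 109, 129, 5, 10, 7, 9, 59, 68, 72, 8, 12, 1582]
269 353 [140, 130, 16, 8, 8, 9, 7, 48, 49, 6, 9, 7, 8, 7, 9, 8, 1582, 8, 5, 8, 7, 7, 6, 7, 1582, 1582, 8, 1582, 11, 9, 8, 1582, 8]
277 327 [140, 135, 48, 1582, 11, 10, 1582, 21, 25, 8, 8, 9, 1582, 6, 7, 5, 6, 7, 1582, 6, 7, 10, 10, 9, 7, 9, 1582, 1582, 7, 8, 5, 9, 9]
285 302 [1582, 137, 1582, 8, 7, 7, 27, 1582, 26, 1582, 7, 7, 1582, 6, 10, 16, 6, 1582, 9, 7, 6, 7, 16, 18, 8, 8, 1582, 12, 1582, 7, 7, 8, 7]
293 276 [8, 1582, 7, 8, 8, 9, 32, 32, 5, 7, 6, 1582, 7, 206, 225, 1582, 209, 9, 1582, 11, 9, 7, 6, 1582, 1582, 19, 7, 7, 10, 7, 7, 7, 8]
```

Call:
{"name": "carry_out", "arguments": {
  "commands": [
    {"x": 0.019,"y": 0.0306,"z": 0.0021,"az": 0.0553,"jaw": 0.03},
    {"x": 0.019,"y": 0.0306,"z": 0.0021,"az": 0.0553,"jaw": 0.03},
    {"x": 0.019,"y": 0.0306,"z": 0.0021,"az": 0.0553,"jaw": 0.03},
    {"x": 0.019,"y": 0.0306,"z": 0.0021,"az": 0.0553,"jaw": 0.03},
    {"x": 0.019,"y": 0.0306,"z": 0.0021,"az": 0.0553,"jaw": 0.03},
    {"x": 0.019,"y": 0.0306,"z": 0.0021,"az": 0.0553,"jaw": 0.03},
    {"x": 0.019,"y": 0.0306,"z": 0.0021,"az": 0.0553,"jaw": 0.03},
    {"x": 0.019,"y": 0.0306,"z": 0.0021,"az": 0.0553,"jaw": 0.03},
    {"x": 0.019,"y": 0.0306,"z": 0.0021,"az": 0.0553,"jaw": 0.03},
    {"x": 0.019,"y": 0.0306,"z": 0.0021,"az": 0.0553,"jaw": 0.03},
    {"x": 0.019,"y": 0.0306,"z": 0.0021,"az": 0.0553,"jaw": 0.03},
    {"x": 0.019,"y": 0.0306,"z": 0.0021,"az": 0.0553,"jaw": 0.03},
    {"x": 0.019,"y": 0.0306,"z": 0.0021,"az": 0.0553,"jaw": 0.03},
    {"x": 0.019,"y": 0.0306,"z": 0.0021,"az": 0.0553,"jaw": 0.03},
    {"x": 0.019,"y": 0.0306,"z": 0.0021,"az": 0.0553,"jaw": 0.03},
    {"x": 0.019,"y": 0.0306,"z": 0.0021,"az": 0.0553,"jaw": 0.03},
    {"x": 0.019,"y": 0.0306,"z": 0.0021,"az": 0.0553,"jaw": 0.03},
    {"x": 0.019,"y": 0.0306,"z": 0.0021,"az": 0.0553,"jaw": 0.03},
    {"x": 0.019,"y": 0.0306,"z": 0.0021,"az": 0.0553,"jaw": 0.03},
    {"x": 0.019,"y": 0.0306,"z": 0.0021,"az": 0.0553,"jaw": 0.03}
  ]
}}

```text
validation failed for argument at $.co...
```

Call:
{"name": "carry_out", "arguments": {
  "commands": [
    {"x": 0.019,"y": 0.0306,"z": 0.0021,"ax": 0,"ay": 0,"az": 0.0553,"jaw": 0.03}
  ]
}}

```text
time_s: 0.22
tcp_pos: [238.1, -446.6, 240.0]
eef_rot: [[0.884, 0.467, -0.0], [0.467, -0.884, 0.001], [0.0, -0.001, -1.0]]
force: [1.2, 0.3, 0.1]
finger_gap: 80.2
```

```bash
python3 -c "
from h import *
s=get_state();print(s['time_s'],s['tcp_pos'],s['finger_gap'])"
```

```text
0.225 [ 238.11300621 -446.59008877  240.01968872] 80.1724877224588
```

Call:
{"name": "carry_out", "arguments": {
  "commands": [
    {"x": 0.03,"y": 0.0485,"z": 0.0033,"ax": 0,"ay": 0,"az": 0.0876,"jaw": 0.03},
    {"x": 0.03,"y": 0.0485,"z": 0.0033,"ax": 0,"ay": 0,"az": 0.0876,"jaw": 0.03},
    {"x": 0.03,"y": 0.0485,"z": 0.0033,"ax": 0,"ay": 0,"az": 0.0876,"jaw": 0.03},
    {"x": 0.03,"y": 0.0485,"z": 0.0033,"ax": 0,"ay": 0,"az": 0.0876,"jaw": 0.03},
    {"x": 0.03,"y": 0.0485,"z": 0.0033,"ax": 0,"ay": 0,"az": 0.0876,"jaw": 0.03},
    {"x": 0.03,"y": 0.0485,"z": 0.0033,"ax": 0,"ay": 0,"az": 0.0876,"jaw": 0.03},
    {"x": 0.03,"y": 0.0485,"z": 0.0033,"ax": 0,"ay": 0,"az": 0.0876,"jaw": 0.03},
    {"x": 0.03,"y": 0.0485,"z": 0.0033,"ax": 0,"ay": 0,"az": 0.0876,"jaw": 0.03},
    {"x": 0.03,"y": 0.0485,"z": 0.0033,"ax": 0,"ay": 0,"az": 0.0876,"jaw": 0.03},
    {"x": 0.03,"y": 0.0485,"z": 0.0033,"ax": 0,"ay": 0,"az": 0.0876,"jaw": 0.03},
    {"x": 0.03,"y": 0.0485,"z": 0.0033,"ax": 0,"ay": 0,"az": 0.0876,"jaw": 0.03},
    {"x": 0.03,"y": 0.0485,"z": 0.0033,"ax": 0,"ay": 0,"az": 0.0876,"jaw": 0.03},
    {"x": 0,"y": 0,"z": 0,"ax": 0,"ay": 0,"az": 0,"jaw": 0.03}
  ]
}}

```text
time_s: 1.85
tcp_pos: [599.3, 138.6, 279.0]
eef_rot: [[0.028, 1.0, -0.002], [1.0, -0.028, 0.0], [0.0, -0.002, -1.0]]
force: [-0.6, -0.7, -0.9]
finger_gap: 29.9
```

```bash
python3 -c "
from h import *
p,d,m=snap('wrist','w0');print(m);s=get_state();print(s['tcp_pos'],s['force'])"
```

```text
{'intrinsics': array([[297.31863964,   0.        , 255.06541125],
       [  0.        , 297.31863964, 192.28680604],
       [  0.        ,   0.        ,   1.        ]]), 'R': array([[ 9.99593347e-01, -2.84997493e-02, -9.51301984e-04],
       [-2.66905573e-02, -9.46839497e-01,  3.20597227e-01],
       [-1.00376709e-02, -3.20441464e-01, -9.47215136e-01]]), 't': array([-594.79795873,   89.38736335,  480.597161  ])}
[598.72824486 136.79398257 279.29445169] [ 0.01739117 -0.09820142  0.44840671]
```

View pics/w0.png

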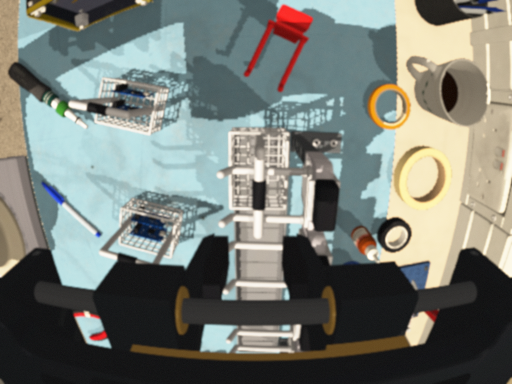

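The wrist view shows the spare's sleeve at (259,190) and hook_a's block at (325,203). I'll cast rays to refine both.

```bash
cat >> h.py <<'E'
def wray(m,u,v,z):
    K=np.array(m['intrinsics'] if 'intrinsics' in m else m['K']);a=(u-K[0,2])/K[0,0];b=(v-K[1,2])/K[1,1];r=np.hypot(a,b)
    s=np.sin(r)/r if r>1e-9 else 1
    R=np.array(m['R']);t=np.array(m['t']);dr=R.T@np.array([a*s,b*s,np.cos(r)]);C=-R.T@t
    return C+dr*(z-C[2])/dr[2]
def wdark(p,m,boxz,thr=50):
    for (u0,u1,v0,v1,z) in boxz:
        k=(p[v0:v1,u0:u1].max(2)<thr).astype(np.uint8);n,l,s,c=cv2.connectedComponentsWithStats(k)
        i=1+np.argmax(s[1:,4]);r=cv2.minAreaRect(np.argwhere(l==i)[:,::-1].astype(np.float32))
        u,v=r[0][0]+u0,r[0][1]+v0;print('px',round(u,1),round(v,1),'wh',np.round(r[1],1),'->',wray(m,u,v,z).round(1))
E
python3 - <<'E'
from h import *
m=np.load('pics/w0.npz')
wdark(m['p'],m,[(245,272,165,222,193)])
wdark(m['p'],m,[(308,345,175,235,205)])
p=m['p'];print([tuple(p[203,u]) for u in range(306,346,4)])
E
```

```text
px 258.5 195.0 wh [26. 11.] -> [602.1 140.4 193. ]
px 325.4 205.0 wh [23. 51.] -> [656.2 134.4 205. ]
[(np.uint8(225), np.uint8(213), np.uint8(199)), (np.uint8(246), np.uint8(242), np.uint8(234)), (np.uint8(55), np.uint8(50), np.uint8(47)), (np.uint8(32), np.uint8(30), np.uint8(31)), (np.uint8(39), np.uint8(36), np.uint8(36)), (np.uint8(35), np.uint8(33), np.uint8(33)), (np.uint8(31), np.uint8(29), np.uint8(30)), (np.uint8(39), np.uint8(35), np.uint8(36)), (np.uint8(79), np.uint8(94), np.uint8(96)), (np.uint8(106), np.uint8(128), np.uint8(130))]
```

Call:
{"name": "carry_out", "arguments": {
  "commands": [
    {"x": 0.002,"y": 0.0025,"z": -0.02,"ax": 0,"ay": 0,"az": 0,"jaw": 0.03},
    {"x": 0,"y": 0,"z": -0.02,"ax": 0,"ay": 0,"az": 0,"jaw": 0.03},
    {"x": 0,"y": 0,"z": -0.02,"ax": 0,"ay": 0,"az": 0,"jaw": 0.03},
    {"x": 0,"y": 0,"z": -0.02,"ax": 0,"ay": 0,"az": 0,"jaw": 0.03},
    {"x": 0,"y": 0,"z": -0.015,"ax": 0,"ay": 0,"az": 0,"jaw": 0.03},
    {"x": 0,"y": 0,"z": -0.015,"ax": 0,"ay": 0,"az": 0,"jaw": 0.03},
    {"x": 0,"y": 0,"z": 0,"ax": 0,"ay": 0,"az": 0,"jaw": 0.03},
    {"x": 0,"y": 0,"z": 0,"ax": 0,"ay": 0,"az": 0,"jaw": 0},
    {"x": 0,"y": 0,"z": 0,"ax": 0,"ay": 0,"az": 0,"jaw": 0},
    {"x": 0,"y": 0,"z": 0,"ax": 0,"ay": 0,"az": 0,"jaw": 0},
    {"x": 0,"y": 0,"z": 0,"ax": 0,"ay": 0,"az": 0,"jaw": 0},
    {"x": 0,"y": 0,"z": 0,"ax": 0,"ay": 0,"az": 0,"jaw": 0}
  ]
}}

```text
time_s: 3.4
tcp_pos: [600.9, 138.3, 170.8]
eef_rot: [[0.032, 0.999, 0.001], [0.999, -0.032, 0.0], [0.0, 0.001, -1.0]]
force: [-0.7, 0.6, 4.0]
finger_gap: 10.9
```

Call:
{"name": "carry_out", "arguments": {
  "commands": [
    {"x": 0,"y": 0,"z": 0.012,"ax": 0,"ay": 0,"az": 0,"jaw": 0},
    {"x": 0,"y": 0,"z": 0.013,"ax": 0,"ay": 0,"az": 0,"jaw": 0},
    {"x": 0,"y": 0,"z": 0.013,"ax": 0,"ay": 0,"az": 0,"jaw": 0},
    {"x": 0,"y": 0,"z": 0,"ax": 0,"ay": 0,"az": 0,"jaw": 0},
    {"x": -0.015,"y": 0,"z": 0,"ax": 0,"ay": 0,"az": 0,"jaw": 0},
    {"x": -0.02,"y": 0,"z": 0,"ax": 0,"ay": 0,"az": 0,"jaw": 0},
    {"x": -0.025,"y": 0,"z": 0,"ax": 0,"ay": 0,"az": 0,"jaw": 0},
    {"x": -0.025,"y": 0.015,"z": 0,"ax": 0,"ay": 0,"az": 0,"jaw": 0},
    {"x": -0.016,"y": 0.03,"z": 0,"ax": 0,"ay": 0,"az": 0,"jaw": 0},
    {"x": 0,"y": 0.03,"z": 0,"ax": 0,"ay": 0,"az": 0,"jaw": 0},
    {"x": 0,"y": 0.03,"z": 0,"ax": 0,"ay": 0,"az": 0,"jaw": 0},
    {"x": 0,"y": 0.03,"z": -0.01,"ax": 0,"ay": 0,"az": 0,"jaw": 0},
    {"x": 0,"y": 0.025,"z": -0.02,"ax": 0,"ay": 0,"az": 0,"jaw": 0},
    {"x": 0,"y": 0.012,"z": -0.025,"ax": 0,"ay": 0,"az": 0,"jaw": 0},
    {"x": 0,"y": 0,"z": -0.025,"ax": 0,"ay": 0,"az": 0,"jaw": 0},
    {"x": 0,"y": 0,"z": -0.018,"ax": 0,"ay": 0,"az": 0,"jaw": 0},
    {"x": 0,"y": 0,"z": 0,"ax": 0,"ay": 0,"az": 0,"jaw": 0}
  ]
}}

```text
time_s: 5.52
tcp_pos: [498.9, 310.0, 109.0]
eef_rot: [[0.032, 0.999, -0.003], [0.999, -0.032, -0.001], [-0.001, -0.003, -1.0]]
force: [-0.9, -0.2, -2.6]
finger_gap: 10.9
```

```bash
python3 -c "
from h import *
s=get_state();print(s['tcp_pos'],s['force'],s['finger_gap'])
snap('side','s1')
a=cv2.imread('pics/s1.png')[120:320,170:400];cv2.imwrite('pics/s1c.png',cv2.resize(a,None,fx=3,fy=3,interpolation=cv2.INTER_CUBIC))"
```

```text
[498.91899503 309.98635519 109.04461397] [-0.93244354 -0.22793508 -2.56873192] 10.906948423235036
```

View pics/s1c.png

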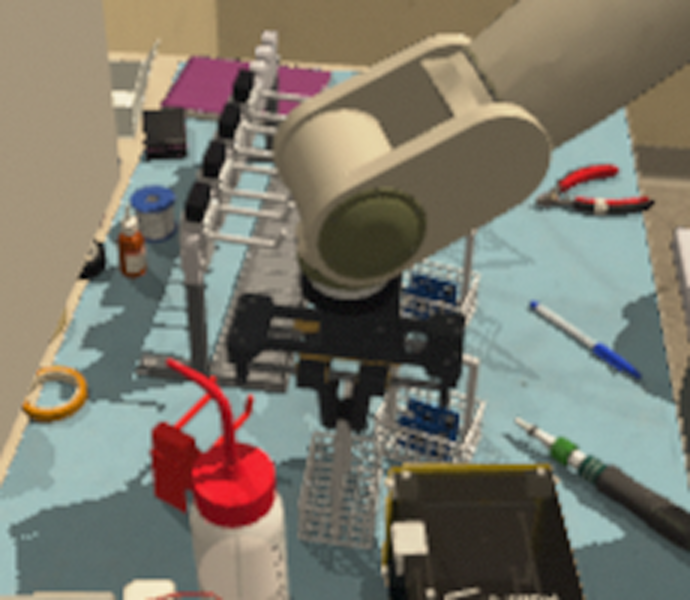

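The spare is held upright just above the mat at crop (340,490), clear of everything. Lower and release.

Call:
{"name": "carry_out", "arguments": {
  "commands": [
    {"x": 0,"y": 0,"z": -0.004,"ax": 0,"ay": 0,"az": 0,"jaw": 0},
    {"x": 0,"y": 0,"z": -0.003,"ax": 0,"ay": 0,"az": 0,"jaw": 0},
    {"x": 0,"y": 0,"z": -0.001,"ax": 0,"ay": 0,"az": 0,"jaw": 0},
    {"x": 0,"y": 0,"z": 0,"ax": 0,"ay": 0,"az": 0,"jaw": 0}
  ]
}}

```text
time_s: 6.08
tcp_pos: [501.7, 310.3, 105.6]
eef_rot: [[0.033, 0.999, 0.006], [0.999, -0.033, 0.001], [0.001, 0.006, -1.0]]
force: [0.8, -4.5, 14.5]
finger_gap: 10.9
```

Call:
{"name": "carry_out", "arguments": {
  "commands": [
    {"x": 0,"y": 0,"z": 0.002,"ax": 0,"ay": 0,"az": 0,"jaw": 0.04},
    {"x": 0,"y": 0,"z": 0,"ax": 0,"ay": 0,"az": 0,"jaw": 0.04},
    {"x": 0,"y": 0,"z": 0,"ax": 0,"ay": 0,"az": 0,"jaw": 0.04},
    {"x": 0,"y": 0,"z": 0.03,"ax": 0,"ay": 0,"az": 0,"jaw": 0.04},
    {"x": 0,"y": 0,"z": 0.05,"ax": 0,"ay": 0,"az": 0,"jaw": 0.04},
    {"x": 0,"y": 0,"z": 0.05,"ax": 0,"ay": 0,"az": 0,"jaw": 0.04},
    {"x": 0.013,"y": -0.036,"z": 0.005,"ax": 0,"ay": 0,"az": 0,"jaw": 0.05},
    {"x": 0.015,"y": -0.04,"z": 0,"ax": 0,"ay": 0,"az": 0,"jaw": 0.05},
    {"x": 0.015,"y": -0.04,"z": 0,"ax": 0,"ay": 0,"az": 0,"jaw": 0.05},
    {"x": 0.015,"y": -0.04,"z": 0,"ax": 0,"ay": 0,"az": 0,"jaw": 0.05},
    {"x": 0.015,"y": -0.04,"z": 0,"ax": 0,"ay": 0,"az": 0,"jaw": 0.05},
    {"x": 0.015,"y": -0.04,"z": 0,"ax": 0,"ay": 0,"az": 0,"jaw": 0.05},
    {"x": 0.015,"y": -0.04,"z": 0,"ax": 0,"ay": 0,"az": 0,"jaw": 0.05},
    {"x": 0.015,"y": -0.04,"z": 0,"ax": 0,"ay": 0,"az": 0,"jaw": 0.05},
    {"x": 0.015,"y": -0.04,"z": 0,"ax": 0,"ay": 0,"az": 0,"jaw": 0.05},
    {"x": 0.015,"y": -0.036,"z": 0,"ax": 0,"ay": 0,"az": 0,"jaw": 0.05},
    {"x": 0,"y": 0,"z": 0,"ax": 0,"ay": 0,"az": 0,"jaw": 0.05},
    {"x": 0,"y": 0,"z": 0,"ax": 0,"ay": 0,"az": 0,"jaw": 0.05}
  ]
}}

```text
time_s: 8.32
tcp_pos: [647.5, -81.0, 239.2]
eef_rot: [[0.032, 0.999, -0.001], [0.999, -0.032, 0.0], [0.0, -0.001, -1.0]]
force: [-0.0, 0.7, 0.0]
finger_gap: 50.1
```

```bash
python3 -c "
from h import *
s=get_state();print(s['tcp_pos'],s['force'])
p,d,m=snap('wrist','w1')
q=cv2.resize(p,None,fx=1.5,fy=1.5);cv2.imwrite('pics/w1b.png',q[:,:,::-1])"
```

```text
[647.48442423 -80.95785781 239.17432457] [-0.00434024  0.70384761  0.04888332]
```

View pics/w1b.png

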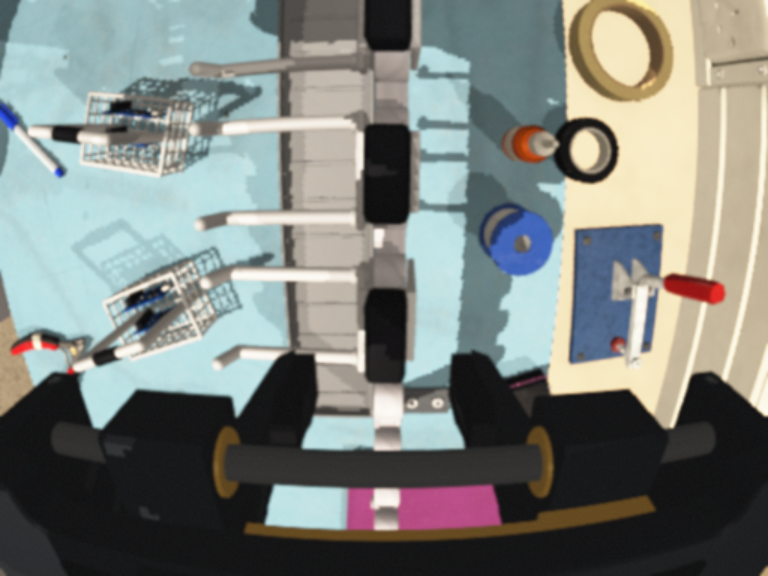

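The block of hook_d is at scaled (386,335), between the fingers at 312 and 455. Measure all three blocks that move.

```bash
python3 - <<'E'
from h import *
m=np.load('pics/w1.npz')
wdark(m['p'],m,[(235,285,192,256,213),(235,285,80,150,213)],60)
E
```

```text
px 256.5 223.0 wh [62. 27.] -> [648.5 -77.2 213. ]
px 257.5 115.5 wh [30.4 65.5] -> [651.2  -9.7 213. ]
```

Call:
{"name": "carry_out", "arguments": {
  "commands": [
    {"x": 0.001,"y": 0,"z": -0.015,"ax": 0,"ay": 0,"az": 0,"jaw": 0.05},
    {"x": 0,"y": 0,"z": -0.015,"ax": 0,"ay": 0,"az": 0,"jaw": 0.05},
    {"x": 0,"y": 0,"z": -0.013,"ax": 0,"ay": 0,"az": 0,"jaw": 0.05},
    {"x": 0,"y": 0,"z": 0,"ax": 0,"ay": 0,"az": 0,"jaw": 0},
    {"x": 0,"y": 0,"z": 0,"ax": 0,"ay": 0,"az": 0,"jaw": 0},
    {"x": 0,"y": 0,"z": 0,"ax": 0,"ay": 0,"az": 0,"jaw": 0},
    {"x": 0,"y": 0,"z": 0,"ax": 0,"ay": 0,"az": 0,"jaw": 0},
    {"x": 0,"y": 0,"z": 0,"ax": 0,"ay": 0,"az": 0,"jaw": 0}
  ]
}}

```text
time_s: 9.38
tcp_pos: [648.8, -81.8, 196.8]
eef_rot: [[0.032, 0.999, 0.001], [0.999, -0.032, -0.0], [-0.0, 0.001, -1.0]]
force: [0.4, -0.1, 1.9]
finger_gap: 17.7
```

Call:
{"name": "carry_out", "arguments": {
  "commands": [
    {"x": 0,"y": 0,"z": 0.008,"ax": 0,"ay": 0,"az": 0,"jaw": 0},
    {"x": 0,"y": 0,"z": 0.008,"ax": 0,"ay": 0,"az": 0,"jaw": 0},
    {"x": 0,"y": 0,"z": 0.007,"ax": 0,"ay": 0,"az": 0,"jaw": 0},
    {"x": 0,"y": 0,"z": 0,"ax": 0,"ay": 0,"az": 0,"jaw": 0},
    {"x": 0,"y": 0,"z": 0,"ax": 0,"ay": 0,"az": 0,"jaw": 0}
  ]
}}

```text
time_s: 10.0
tcp_pos: [648.6, -81.7, 219.2]
eef_rot: [[0.032, 0.999, -0.0], [0.999, -0.032, 0.0], [0.0, -0.0, -1.0]]
force: [-0.1, -0.7, -1.5]
finger_gap: 17.8
```

Call:
{"name": "carry_out", "arguments": {
  "commands": [
    {"x": -0.0004,"y": -0.012,"z": 0.001,"ax": 0,"ay": 0,"az": 0,"jaw": 0},
    {"x": -0.0004,"y": -0.012,"z": 0,"ax": 0,"ay": 0,"az": 0,"jaw": 0},
    {"x": -0.0004,"y": -0.012,"z": 0,"ax": 0,"ay": 0,"az": 0,"jaw": 0},
    {"x": -0.0004,"y": -0.012,"z": 0,"ax": 0,"ay": 0,"az": 0,"jaw": 0},
    {"x": -0.0004,"y": -0.012,"z": 0,"ax": 0,"ay": 0,"az": 0,"jaw": 0},
    {"x": -0.0004,"y": -0.012,"z": 0,"ax": 0,"ay": 0,"az": 0,"jaw": 0},
    {"x": -0.0004,"y": -0.012,"z": 0,"ax": 0,"ay": 0,"az": 0,"jaw": 0},
    {"x": -0.0004,"y": -0.012,"z": 0,"ax": 0,"ay": 0,"az": 0,"jaw": 0},
    {"x": -0.0003,"y": -0.012,"z": 0,"ax": 0,"ay": 0,"az": 0,"jaw": 0},
    {"x": 0,"y": 0,"z": 0,"ax": 0,"ay": 0,"az": 0,"jaw": 0},
    {"x": 0,"y": 0,"z": 0,"ax": 0,"ay": 0,"az": 0,"jaw": 0},
    {"x": 0,"y": 0,"z": -0.006,"ax": 0,"ay": 0,"az": 0,"jaw": 0},
    {"x": 0,"y": 0,"z": -0.006,"ax": 0,"ay": 0,"az": 0,"jaw": 0},
    {"x": 0,"y": 0,"z": -0.006,"ax": 0,"ay": 0,"az": 0,"jaw": 0},
    {"x": 0,"y": 0,"z": -0.004,"ax": 0,"ay": 0,"az": 0,"jaw": 0},
    {"x": 0,"y": 0,"z": 0,"ax": 0,"ay": 0,"az": 0,"jaw": 0},
    {"x": 0,"y": 0,"z": 0,"ax": 0,"ay": 0,"az": 0,"jaw": 0}
  ]
}}

```text
time_s: 12.12
tcp_pos: [645.3, -189.8, 198.7]
eef_rot: [[0.033, 0.999, 0.001], [0.999, -0.033, -0.0], [-0.0, 0.001, -1.0]]
force: [0.7, -0.4, -2.1]
finger_gap: 17.6
```

Call:
{"name": "carry_out", "arguments": {
  "commands": [
    {"x": 0,"y": 0,"z": -0.002,"ax": 0,"ay": 0,"az": 0,"jaw": 0},
    {"x": 0,"y": 0,"z": 0,"ax": 0,"ay": 0,"az": 0,"jaw": 0.03},
    {"x": 0,"y": 0,"z": 0,"ax": 0,"ay": 0,"az": 0,"jaw": 0.05},
    {"x": 0,"y": 0,"z": 0,"ax": 0,"ay": 0,"az": 0,"jaw": 0.05},
    {"x": 0,"y": 0,"z": 0.02,"ax": 0,"ay": 0,"az": 0,"jaw": 0.05},
    {"x": 0,"y": 0,"z": 0.025,"ax": 0,"ay": 0,"az": 0,"jaw": 0.05},
    {"x": 0.001,"y": 0.03,"z": 0,"ax": 0,"ay": 0,"az": 0,"jaw": 0.05},
    {"x": 0.001,"y": 0.03,"z": 0,"ax": 0,"ay": 0,"az": 0,"jaw": 0.05},
    {"x": 0.001,"y": 0.03,"z": 0,"ax": 0,"ay": 0,"az": 0,"jaw": 0.05},
    {"x": 0.001,"y": 0.03,"z": 0,"ax": 0,"ay": 0,"az": 0,"jaw": 0.05},
    {"x": 0.001,"y": 0.03,"z": 0,"ax": 0,"ay": 0,"az": 0,"jaw": 0.05},
    {"x": 0.001,"y": 0.03,"z": 0,"ax": 0,"ay": 0,"az": 0,"jaw": 0.05},
    {"x": 0,"y": 0,"z": 0,"ax": 0,"ay": 0,"az": 0,"jaw": 0.05},
    {"x": 0,"y": 0,"z": -0.015,"ax": 0,"ay": 0,"az": 0,"jaw": 0.05},
    {"x": 0,"y": 0,"z": -0.015,"ax": 0,"ay": 0,"az": 0,"jaw": 0.05},
    {"x": 0,"y": 0,"z": -0.013,"ax": 0,"ay": 0,"az": 0,"jaw": 0.05},
    {"x": 0,"y": 0,"z": 0,"ax": 0,"ay": 0,"az": 0,"jaw": 0},
    {"x": 0,"y": 0,"z": 0,"ax": 0,"ay": 0,"az": 0,"jaw": 0},
    {"x": 0,"y": 0,"z": 0,"ax": 0,"ay": 0,"az": 0,"jaw": 0},
    {"x": 0,"y": 0,"z": 0,"ax": 0,"ay": 0,"az": 0,"jaw": 0}
  ]
}}

```text
time_s: 14.62
tcp_pos: [651.3, -9.8, 198.9]
eef_rot: [[0.032, 0.999, 0.001], [0.999, -0.032, -0.0], [-0.0, 0.001, -1.0]]
force: [0.1, 0.4, 0.9]
finger_gap: 18.1
```

Call:
{"name": "carry_out", "arguments": {
  "commands": [
    {"x": 0,"y": 0,"z": 0.008,"ax": 0,"ay": 0,"az": 0,"jaw": 0},
    {"x": 0,"y": 0,"z": 0.008,"ax": 0,"ay": 0,"az": 0,"jaw": 0},
    {"x": 0,"y": 0,"z": 0.008,"ax": 0,"ay": 0,"az": 0,"jaw": 0},
    {"x": 0,"y": 0,"z": 0,"ax": 0,"ay": 0,"az": 0,"jaw": 0},
    {"x": -0.0004,"y": -0.012,"z": 0,"ax": 0,"ay": 0,"az": 0,"jaw": 0},
    {"x": -0.0004,"y": -0.012,"z": 0,"ax": 0,"ay": 0,"az": 0,"jaw": 0},
    {"x": -0.0004,"y": -0.012,"z": 0,"ax": 0,"ay": 0,"az": 0,"jaw": 0},
    {"x": -0.0004,"y": -0.012,"z": 0,"ax": 0,"ay": 0,"az": 0,"jaw": 0},
    {"x": -0.0004,"y": -0.012,"z": 0,"ax": 0,"ay": 0,"az": 0,"jaw": 0},
    {"x": -0.0004,"y": -0.012,"z": 0,"ax": 0,"ay": 0,"az": 0,"jaw": 0},
    {"x": 0,"y": 0,"z": 0,"ax": 0,"ay": 0,"az": 0,"jaw": 0},
    {"x": 0,"y": 0,"z": -0.006,"ax": 0,"ay": 0,"az": 0,"jaw": 0},
    {"x": 0,"y": 0,"z": -0.006,"ax": 0,"ay": 0,"az": 0,"jaw": 0},
    {"x": 0,"y": 0,"z": -0.006,"ax": 0,"ay": 0,"az": 0,"jaw": 0},
    {"x": 0,"y": 0,"z": -0.005,"ax": 0,"ay": 0,"az": 0,"jaw": 0},
    {"x": 0,"y": 0,"z": 0,"ax": 0,"ay": 0,"az": 0,"jaw": 0},
    {"x": 0,"y": 0,"z": 0,"ax": 0,"ay": 0,"az": 0,"jaw": 0}
  ]
}}

```text
time_s: 16.75
tcp_pos: [648.8, -81.7, 199.4]
eef_rot: [[0.033, 0.999, -0.0], [0.999, -0.033, 0.0], [0.0, -0.0, -1.0]]
force: [0.3, -0.1, -1.0]
finger_gap: 18.0
```

Call:
{"name": "carry_out", "arguments": {
  "commands": [
    {"x": 0,"y": 0,"z": -0.001,"ax": 0,"ay": 0,"az": 0,"jaw": 0},
    {"x": 0,"y": 0,"z": 0,"ax": 0,"ay": 0,"az": 0,"jaw": 0.03},
    {"x": 0,"y": 0,"z": 0,"ax": 0,"ay": 0,"az": 0,"jaw": 0.05},
    {"x": 0,"y": 0,"z": 0,"ax": 0,"ay": 0,"az": 0,"jaw": 0.05},
    {"x": 0,"y": 0,"z": 0.02,"ax": 0,"ay": 0,"az": 0,"jaw": 0.05},
    {"x": 0,"y": 0,"z": 0.023,"ax": 0,"ay": 0,"az": 0,"jaw": 0.05},
    {"x": 0.0009,"y": 0.029,"z": 0,"ax": 0,"ay": 0,"az": 0,"jaw": 0.05},
    {"x": 0.0009,"y": 0.029,"z": 0,"ax": 0,"ay": 0,"az": 0,"jaw": 0.05},
    {"x": 0.0009,"y": 0.029,"z": 0,"ax": 0,"ay": 0,"az": 0,"jaw": 0.05},
    {"x": 0.0009,"y": 0.029,"z": 0,"ax": 0,"ay": 0,"az": 0,"jaw": 0.05},
    {"x": 0.0009,"y": 0.028,"z": 0,"ax": 0,"ay": 0,"az": 0,"jaw": 0.05},
    {"x": 0,"y": 0,"z": 0,"ax": 0,"ay": 0,"az": 0,"jaw": 0.05},
    {"x": 0,"y": 0,"z": -0.015,"ax": 0,"ay": 0,"az": 0,"jaw": 0.05},
    {"x": 0,"y": 0,"z": -0.015,"ax": 0,"ay": 0,"az": 0,"jaw": 0.05},
    {"x": 0,"y": 0,"z": -0.013,"ax": 0,"ay": 0,"az": 0,"jaw": 0.05},
    {"x": 0,"y": 0,"z": 0,"ax": 0,"ay": 0,"az": 0,"jaw": 0},
    {"x": 0,"y": 0,"z": 0,"ax": 0,"ay": 0,"az": 0,"jaw": 0},
    {"x": 0,"y": 0,"z": 0,"ax": 0,"ay": 0,"az": 0,"jaw": 0},
    {"x": 0,"y": 0,"z": 0,"ax": 0,"ay": 0,"az": 0,"jaw": 0}
  ]
}}

```text
time_s: 19.12
tcp_pos: [653.5, 62.3, 198.9]
eef_rot: [[0.033, 0.999, 0.001], [0.999, -0.033, -0.0], [-0.0, 0.001, -1.0]]
force: [0.7, -1.2, 0.2]
finger_gap: 17.9
```

Call:
{"name": "carry_out", "arguments": {
  "commands": [
    {"x": 0,"y": 0,"z": 0.008,"ax": 0,"ay": 0,"az": 0,"jaw": 0},
    {"x": 0,"y": 0,"z": 0.008,"ax": 0,"ay": 0,"az": 0,"jaw": 0},
    {"x": 0,"y": 0,"z": 0.008,"ax": 0,"ay": 0,"az": 0,"jaw": 0},
    {"x": 0,"y": 0,"z": 0,"ax": 0,"ay": 0,"az": 0,"jaw": 0},
    {"x": -0.0004,"y": -0.012,"z": 0,"ax": 0,"ay": 0,"az": 0,"jaw": 0},
    {"x": -0.0004,"y": -0.012,"z": 0,"ax": 0,"ay": 0,"az": 0,"jaw": 0},
    {"x": -0.0004,"y": -0.012,"z": 0,"ax": 0,"ay": 0,"az": 0,"jaw": 0},
    {"x": 0,"y": 0,"z": 0,"ax": 0,"ay": 0,"az": 0,"jaw": 0},
    {"x": 0,"y": 0,"z": 0,"ax": 0,"ay": 0,"az": 0,"jaw": 0},
    {"x": 0,"y": 0,"z": -0.006,"ax": 0,"ay": 0,"az": 0,"jaw": 0},
    {"x": 0,"y": 0,"z": -0.006,"ax": 0,"ay": 0,"az": 0,"jaw": 0},
    {"x": 0,"y": 0,"z": -0.006,"ax": 0,"ay": 0,"az": 0,"jaw": 0},
    {"x": 0,"y": 0,"z": -0.005,"ax": 0,"ay": 0,"az": 0,"jaw": 0},
    {"x": 0,"y": 0,"z": 0,"ax": 0,"ay": 0,"az": 0,"jaw": 0},
    {"x": 0,"y": 0,"z": 0,"ax": 0,"ay": 0,"az": 0,"jaw": 0}
  ]
}}

```text
time_s: 21.0
tcp_pos: [652.2, 26.3, 199.4]
eef_rot: [[0.033, 0.999, 0.0], [0.999, -0.033, -0.0], [0.0, 0.0, -1.0]]
force: [1.7, -0.3, -2.7]
finger_gap: 18.0
```

Call:
{"name": "carry_out", "arguments": {
  "commands": [
    {"x": 0,"y": 0,"z": -0.001,"ax": 0,"ay": 0,"az": 0,"jaw": 0},
    {"x": 0,"y": 0,"z": 0,"ax": 0,"ay": 0,"az": 0,"jaw": 0.03},
    {"x": 0,"y": 0,"z": 0,"ax": 0,"ay": 0,"az": 0,"jaw": 0.05},
    {"x": 0,"y": 0,"z": 0,"ax": 0,"ay": 0,"az": 0,"jaw": 0.05},
    {"x": 0,"y": 0,"z": 0.025,"ax": 0,"ay": 0,"az": 0,"jaw": 0.05},
    {"x": 0,"y": 0,"z": 0.045,"ax": 0,"ay": 0,"az": 0,"jaw": 0.05},
    {"x": -0.025,"y": -0.036,"z": 0,"ax": 0,"ay": 0,"az": 0,"jaw": 0.05},
    {"x": -0.025,"y": -0.036,"z": 0,"ax": 0,"ay": 0,"az": 0,"jaw": 0.05},
    {"x": -0.025,"y": -0.036,"z": 0,"ax": 0,"ay": 0,"az": 0,"jaw": 0.05},
    {"x": -0.025,"y": -0.036,"z": 0,"ax": 0,"ay": 0,"az": 0,"jaw": 0.05},
    {"x": -0.025,"y": -0.036,"z": 0,"ax": 0,"ay": 0,"az": 0,"jaw": 0.05},
    {"x": -0.025,"y": -0.036,"z": 0,"ax": 0,"ay": 0,"az": 0,"jaw": 0.05},
    {"x": -0.025,"y": -0.036,"z": 0,"ax": 0,"ay": 0,"az": 0,"jaw": 0.05},
    {"x": -0.025,"y": -0.036,"z": 0,"ax": 0,"ay": 0,"az": 0,"jaw": 0.05},
    {"x": -0.025,"y": -0.036,"z": 0,"ax": 0,"ay": 0,"az": 0,"jaw": 0.05},
    {"x": -0.025,"y": -0.036,"z": 0,"ax": 0,"ay": 0,"az": 0,"jaw": 0.05},
    {"x": 0,"y": 0,"z": 0,"ax": 0,"ay": 0,"az": 0,"jaw": 0.05},
    {"x": 0,"y": 0,"z": 0,"ax": 0,"ay": 0,"az": 0,"jaw": 0.05}
  ]
}}

```text
time_s: 23.25
tcp_pos: [402.4, -333.2, 268.5]
eef_rot: [[0.032, 0.999, 0.0], [0.999, -0.032, 0.0], [0.0, 0.0, -1.0]]
force: [0.7, 0.7, -0.2]
finger_gap: 49.5
```

```bash
python3 - <<'E'
from h import *
p,d,m=snap('top','t2');P=cloud(d,m);snap('side','s2')
k=(p.max(2)<60)&(P[...,2]>190)&(P[...,2]<240)
k[:150]=0;k[185:]=0;k[:,:195]=0;k[:,350:]=0
n,l,s,c=cv2.connectedComponentsWithStats(k.astype(np.uint8))
for i in range(1,n):
    if s[i,4]>8: print('blk',s[i],c[i].round(1),np.median(P[l==i],0).round(1),P[l==i][:,2].mean().round(2))
bars(P,p,[(176,214,226,274),(236,274,226,270),(286,326,226,268),(150,190,210,245)])
a=cv2.imread('pics/t2.png')[140:280,145:385];b=cv2.imread('pics/s2.png')[110:290,190:350]
cv2.imwrite('pics/t2c.png',np.vstack([cv2.resize(a,(600,350)),cv2.resize(b,(222,250)).repeat(1,0) if 0 else cv2.resize(np.pad(b[:110],((0,0),(0,0),(0,0))),(600,250) if 0 else (364,250)).__array__() if 0 else np.pad(cv2.resize(b[:100],(400,250)),((0,0),(0,200),(0,0)))]))
E
```

```text
blk [210 168  14   7  85] [216.6 170.5] [653.5 132.  212.7] 212.67
blk [247 168  14   7  85] [253.8 171. ] [650.3  26.  212.3] 212.44
blk [285 169  14   6  84] [291.5 171.5] [646.  -81.3 212.3] 212.75
blk [322 169  15   7 101] [328.9 172. ] [ 642.  -188.8  210.9] 210.89
n 94 mid [423.7 221.8] wh [10.5 82.3] bar yaw(from +y) 73.2 sleeve 31 [424.  221.7 124.3] z 124.0
   body [436.9 237.4] [102.8 105. ] 72.6
n 89 mid [428.7  33.6] wh [11.1 80.7] bar yaw(from +y) 74.6 sleeve 33 [429.7  33.5 124.8] z 123.5
   body [429.8  33.2] [65.4 88.6] 74.6
n 89 mid [ 430.4 -135.3] wh [81.3 10.3] bar yaw(from +y) -73.7 sleeve 30 [ 430.5 -134.5  124.9] z 123.1
   body [ 430.2 -135.8] [88.9 66.7] 16.5
n 84 mid [499.6 306.6] wh [73.4  9.1] bar yaw(from +y) -4.4 sleeve 31 [499.6 311.5 124.7] z 123.7
   body [495.8 296.3] [128.3  79.6] 76.6
```

View pics/t2c.png

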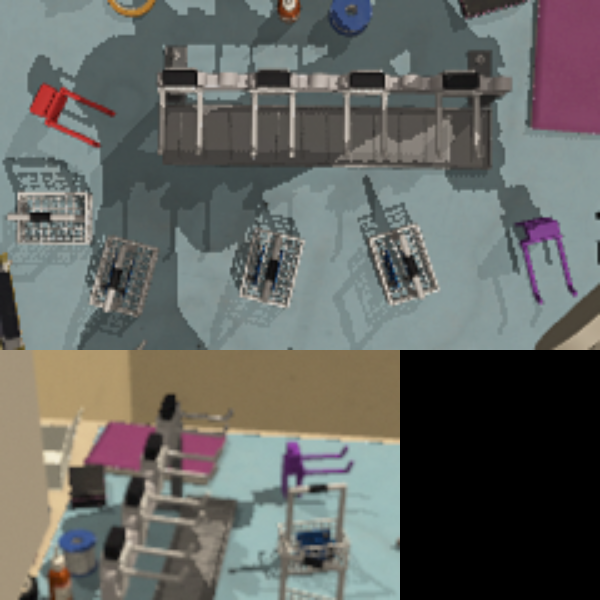

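Blocks sit at px 216.6, 253.8, 291.5 and 328.9, so notches 0, 3, 6 and 9. The rightmost hook looks tilted in the side view (block at crop (168,405)). I'll check its prong heights.

```bash
python3 - <<'E'
from h import *
z=np.load('pics/t2.npz');P=cloud(z['d'],dict(intrinsics=z['K'],R=z['R'],t=z['t'])).reshape(-1,3)
O=np.array([648.8,-45.9,0]);c,s=np.cos(-.0325),np.sin(-.0325)
q=(P-O);X=q[:,0]*c+q[:,1]*s;Y=-q[:,0]*s+q[:,1]*c;Z=P[:,2]
for h in(180,72,-36,-144):
    for pr in(22,-22):
        k=(abs(Y-h-pr)<9)&(X<-20)&(X>-95)&(Z>165)&(Z<230)
        if k.sum()<5: print(h,pr,'few');continue
        print(h,pr,k.sum(),'y',np.median(Y[k]).round(1),[(b,(np.median(Z[k&(X<b)&(X>b-12)]).round(1),np.median(Y[k&(X<b)&(X>b-12)]).round(1))) for b in(-20,-32,-44,-56,-68,-80) if (k&(X<b)&(X>b-12)).any()])
    k=(abs(Y-h)<15)&(Z>200)&(Z<230)&(abs(X)<20);A=np.c_[X[k],Y[k],np.ones(k.sum())];print('blk',np.linalg.lstsq(A,Z[k],rcond=None)[0].round(3),X[k].min().round(1),X[k].max().round(1))
E
cd pics; python3 -c "
import cv2;a=cv2.imread('s2.png')[120:190,225:310];cv2.imwrite('s2d.png',cv2.resize(a,None,fx=8,fy=8,interpolation=cv2.INTER_CUBIC))"
```

```text
180 22 59 y 202.5 [(-20, (np.float64(185.4), np.float64(201.5))), (-32, (np.float64(182.5), np.float64(201.3))), (-44, (np.float64(180.3), np.float64(202.6))), (-56, (np.float64(180.0), np.float64(202.5))), (-68, (np.float64(178.9), np.float64(202.2))), (-80, (np.float64(191.5), np.float64(201.7)))]
180 -22 57 y 158.5 [(-20, (np.float64(181.5), np.float64(157.8))), (-32, (np.float64(182.7), np.float64(157.5))), (-44, (np.float64(179.9), np.float64(158.6))), (-56, (np.float64(181.2), np.float64(158.7))), (-68, (np.float64(181.5), np.float64(158.5))), (-80, (np.float64(190.8), np.float64(157.8)))]
blk [ 2.83000e-01 -1.10000e-02  2.14535e+02] -11.9 7.1
72 22 64 y 94.6 [(-20, (np.float64(185.3), np.float64(93.4))), (-32, (np.float64(180.0), np.float64(94.8))), (-44, (np.float64(181.1), np.float64(94.7))), (-56, (np.float64(179.9), np.float64(94.6))), (-68, (np.float64(181.4), np.float64(94.4))), (-80, (np.float64(194.2), np.float64(94.2)))]
72 -22 64 y 50.8 [(-20, (np.float64(182.5), np.float64(49.6))), (-32, (np.float64(181.8), np.float64(49.5))), (-44, (np.float64(180.7), np.float64(50
[... 827 characters left out ...]
0e-02  2.10228e+02] -11.4 6.7
-144 22 68 y -121.4 [(-20, (np.float64(184.0), np.float64(-121.0))), (-32, (np.float64(182.1), np.float64(-121.4))), (-44, (np.float64(179.9), np.float64(-121.4))), (-56, (np.float64(178.9), np.float64(-121.6))), (-68, (np.float64(179.2), np.float64(-121.3))), (-80, (np.float64(192.0), np.float64(-121.1)))]
-144 -22 69 y -165.0 [(-20, (np.float64(183.2), np.float64(-164.4))), (-32, (np.float64(181.4), np.float64(-165.2))), (-44, (np.float64(182.5), np.float64(-165.2))), (-56, (np.float64(180.7), np.float64(-164.6))), (-68, (np.float64(181.1), np.float64(-164.9))), (-80, (np.float64(192.4), np.float64(-165.5)))]
blk [1.70000e-02 3.60000e-02 2.16531e+02] -11.1 7.6
```

View pics/s2d.png

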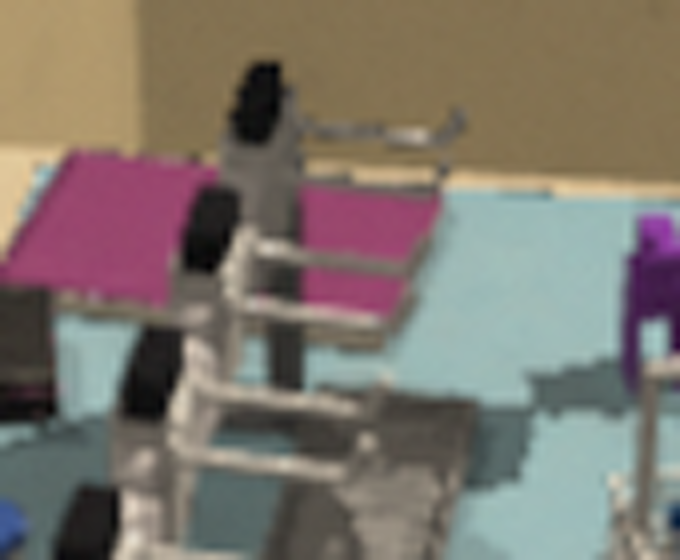

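Hook d's prongs read level at the same height as the others, so all four are seated. The slant was perspective. Next is basket 3, to go on hook d.

Call:
{"name": "carry_out", "arguments": {
  "commands": [
    {"x": 0.004,"y": 0.0283,"z": -0.01,"ax": 0,"ay": 0,"az": -0.1797,"jaw": 0.045},
    {"x": 0.004,"y": 0.0283,"z": -0.01,"ax": 0,"ay": 0,"az": -0.1797,"jaw": 0.045},
    {"x": 0.004,"y": 0.0283,"z": -0.01,"ax": 0,"ay": 0,"az": -0.1797,"jaw": 0.045},
    {"x": 0.004,"y": 0.0283,"z": -0.01,"ax": 0,"ay": 0,"az": -0.1797,"jaw": 0.045},
    {"x": 0.004,"y": 0.0283,"z": -0.01,"ax": 0,"ay": 0,"az": -0.1797,"jaw": 0.045},
    {"x": 0.004,"y": 0.0283,"z": -0.01,"ax": 0,"ay": 0,"az": -0.1797,"jaw": 0.045},
    {"x": 0.004,"y": 0.0283,"z": -0.01,"ax": 0,"ay": 0,"az": -0.1797,"jaw": 0.045},
    {"x": 0,"y": 0,"z": 0,"ax": 0,"ay": 0,"az": 0,"jaw": 0.045},
    {"x": 0,"y": 0,"z": 0,"ax": 0,"ay": 0,"az": 0,"jaw": 0.045}
  ]
}}

```text
time_s: 24.48
tcp_pos: [430.4, -135.9, 198.9]
eef_rot: [[0.96, 0.281, 0.001], [0.281, -0.96, -0.001], [0.0, 0.001, -1.0]]
force: [-0.0, -0.1, 0.2]
finger_gap: 44.8
```

```bash
python3 - <<'E'
from h import *
s=get_state();p,d,m=snap('wrist','w3');print(s['tcp_pos'],np.degrees(np.arctan2(s['eef_rot'][1,1],s['eef_rot'][0,1])))
# project expected sleeve to see
K=np.array(m['intrinsics']);R=np.array(m['R']);t=np.array(m['t'])
c=R@np.array([430.5,-135,124])+t;th=np.arctan2(np.hypot(c[0],c[1]),c[2]);k=th/np.hypot(c[0],c[1]);print('exp px',K[0,2]+K[0,0]*k*c[0],K[1,2]+K[1,1]*k*c[1])
u=int(K[0,2]+K[0,0]*k*c[0]);v=int(K[1,2]+K[1,1]*k*c[1])
wdark(p,m,[(u-35,u+35,v-40,v+40,126)],55)
E
```

```text
[ 430.40222999 -135.85548421  198.85592112] -73.70523671189574
exp px 253.37948244837983 202.03994852273433
px 254.5 200.5 wh [29. 13.] -> [ 432.7 -135.3  126. ]
```

Call:
{"name": "carry_out", "arguments": {
  "commands": [
    {"x": 0.001,"y": 0.001,"z": -0.02,"ax": 0,"ay": 0,"az": 0,"jaw": 0.045},
    {"x": 0,"y": 0,"z": -0.02,"ax": 0,"ay": 0,"az": 0,"jaw": 0.045},
    {"x": 0,"y": 0,"z": -0.02,"ax": 0,"ay": 0,"az": 0,"jaw": 0.045},
    {"x": 0,"y": 0,"z": -0.02,"ax": 0,"ay": 0,"az": 0,"jaw": 0.045},
    {"x": 0,"y": 0,"z": -0.014,"ax": 0,"ay": 0,"az": 0,"jaw": 0.045},
    {"x": 0,"y": 0,"z": 0,"ax": 0,"ay": 0,"az": 0,"jaw": 0},
    {"x": 0,"y": 0,"z": 0,"ax": 0,"ay": 0,"az": 0,"jaw": 0},
    {"x": 0,"y": 0,"z": 0,"ax": 0,"ay": 0,"az": 0,"jaw": 0},
    {"x": 0,"y": 0,"z": 0,"ax": 0,"ay": 0,"az": 0,"jaw": 0},
    {"x": 0,"y": 0,"z": 0,"ax": 0,"ay": 0,"az": 0,"jaw": 0}
  ]
}}

```text
time_s: 25.78
tcp_pos: [431.4, -134.9, 104.9]
eef_rot: [[0.961, 0.277, 0.001], [0.277, -0.961, -0.001], [0.001, 0.001, -1.0]]
force: [-0.1, -1.8, 2.3]
finger_gap: 11.1
```

Call:
{"name": "carry_out", "arguments": {
  "commands": [
    {"x": 0,"y": 0,"z": 0.015,"ax": 0,"ay": 0,"az": 0,"jaw": 0},
    {"x": 0,"y": 0,"z": 0.029,"ax": 0,"ay": 0,"az": 0,"jaw": 0},
    {"x": 0,"y": 0,"z": 0.029,"ax": 0,"ay": 0,"az": 0,"jaw": 0},
    {"x": 0,"y": 0,"z": 0.03,"ax": 0,"ay": 0,"az": 0,"jaw": 0},
    {"x": 0.005,"y": -0.0052,"z": 0,"ax": 0,"ay": 0,"az": 0.1258,"jaw": 0},
    {"x": 0.005,"y": -0.0052,"z": 0,"ax": 0,"ay": 0,"az": 0.1258,"jaw": 0},
    {"x": 0.005,"y": -0.0052,"z": 0,"ax": 0,"ay": 0,"az": 0.1258,"jaw": 0},
    {"x": 0.005,"y": -0.0052,"z": 0,"ax": 0,"ay": 0,"az": 0.1258,"jaw": 0},
    {"x": 0.005,"y": -0.0052,"z": 0,"ax": 0,"ay": 0,"az": 0.1258,"jaw": 0},
    {"x": 0.005,"y": -0.0052,"z": 0,"ax": 0,"ay": 0,"az": 0.1258,"jaw": 0},
    {"x": 0.005,"y": -0.0052,"z": 0,"ax": 0,"ay": 0,"az": 0.1258,"jaw": 0},
    {"x": 0.005,"y": -0.0052,"z": 0,"ax": 0,"ay": 0,"az": 0.1258,"jaw": 0},
    {"x": 0.005,"y": -0.0052,"z": 0,"ax": 0,"ay": 0,"az": 0.1258,"jaw": 0},
    {"x": 0.005,"y": -0.0052,"z": 0,"ax": 0,"ay": 0,"az": 0.1258,"jaw": 0},
    {"x": 0,"y": 0,"z": 0,"ax": 0,"ay": 0,"az": 0,"jaw": 0},
    {"x": 0,"y": 0,"z": 0,"ax": 0,"ay": 0,"az": 0,"jaw": 0}
  ]
}}

```text
time_s: 27.78
tcp_pos: [480.8, -186.3, 207.1]
eef_rot: [[0.035, 0.999, -0.001], [0.999, -0.035, 0.001], [0.001, -0.001, -1.0]]
force: [0.9, 0.1, -2.4]
finger_gap: 10.9
```

```bash
python3 - <<'E'
from h import *
s=get_state();print(s['tcp_pos'],s['force'],s['finger_gap'])
p,d,m=snap('wrist','w4');cv2.imwrite('pics/w4b.png',cv2.resize(p,None,fx=1.5,fy=1.5)[:,:,::-1])
E
```

```text
[ 480.81850045 -186.31834438  207.13962638] [ 0.92665802  0.12417373 -2.35088743] 10.927413348480883
```

View pics/w4b.png

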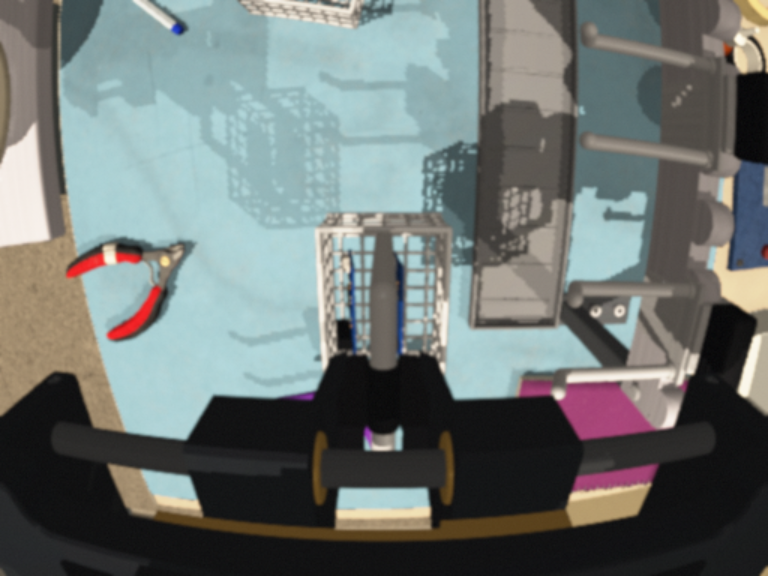

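The basket hangs square in the jaws at scaled (383,290), and hook d's prongs at (570,295) and (560,385) are ahead. Slide in.

Call:
{"name": "carry_out", "arguments": {
  "commands": [
    {"x": 0.015,"y": -0.001,"z": 0.002,"ax": 0,"ay": 0,"az": 0,"jaw": 0},
    {"x": 0.02,"y": 0,"z": 0,"ax": 0,"ay": 0,"az": 0,"jaw": 0},
    {"x": 0.02,"y": 0,"z": 0,"ax": 0,"ay": 0,"az": 0,"jaw": 0},
    {"x": 0.02,"y": 0,"z": 0,"ax": 0,"ay": 0,"az": 0,"jaw": 0},
    {"x": 0.02,"y": 0,"z": 0,"ax": 0,"ay": 0,"az": 0,"jaw": 0},
    {"x": 0.0135,"y": 0,"z": 0,"ax": 0,"ay": 0,"az": 0,"jaw": 0},
    {"x": 0,"y": 0,"z": 0,"ax": 0,"ay": 0,"az": 0,"jaw": 0},
    {"x": 0,"y": 0,"z": 0,"ax": 0,"ay": 0,"az": 0,"jaw": 0},
    {"x": 0,"y": 0,"z": -0.01,"ax": 0,"ay": 0,"az": 0,"jaw": 0},
    {"x": 0,"y": 0,"z": -0.01,"ax": 0,"ay": 0,"az": 0,"jaw": 0},
    {"x": 0,"y": 0,"z": -0.01,"ax": 0,"ay": 0,"az": 0,"jaw": 0},
    {"x": 0,"y": 0,"z": -0.003,"ax": 0,"ay": 0,"az": 0,"jaw": 0},
    {"x": 0,"y": 0,"z": 0,"ax": 0,"ay": 0,"az": 0,"jaw": 0}
  ]
}}

```text
time_s: 29.45
tcp_pos: [589.6, -187.6, 176.2]
eef_rot: [[0.032, 0.999, -0.0], [0.999, -0.032, 0.0], [0.0, -0.0, -1.0]]
force: [0.4, 0.0, -2.8]
finger_gap: 11.0
```

Call:
{"name": "carry_out", "arguments": {
  "commands": [
    {"x": 0,"y": 0,"z": -0.0015,"ax": 0,"ay": 0,"az": 0,"jaw": 0},
    {"x": 0,"y": 0,"z": -0.0015,"ax": 0,"ay": 0,"az": 0,"jaw": 0},
    {"x": 0,"y": 0,"z": 0,"ax": 0,"ay": 0,"az": 0,"jaw": 0}
  ]
}}

```text
time_s: 29.82
tcp_pos: [589.6, -187.6, 173.4]
eef_rot: [[0.032, 0.999, -0.0], [0.999, -0.032, 0.0], [0.0, -0.0, -1.0]]
force: [0.3, -0.2, -3.1]
finger_gap: 11.0
```

Call:
{"name": "carry_out", "arguments": {
  "commands": [
    {"x": 0,"y": 0,"z": -0.0015,"ax": 0,"ay": 0,"az": 0,"jaw": 0},
    {"x": 0,"y": 0,"z": -0.001,"ax": 0,"ay": 0,"az": 0,"jaw": 0},
    {"x": 0,"y": 0,"z": 0,"ax": 0,"ay": 0,"az": 0,"jaw": 0}
  ]
}}

```text
time_s: 30.2
tcp_pos: [589.6, -187.6, 170.9]
eef_rot: [[0.032, 0.999, 0.0], [0.999, -0.032, 0.0], [0.0, 0.0, -1.0]]
force: [-0.1, 0.9, -1.8]
finger_gap: 10.8
```

Call:
{"name": "carry_out", "arguments": {
  "commands": [
    {"x": 0,"y": 0,"z": -0.001,"ax": 0,"ay": 0,"az": 0,"jaw": 0},
    {"x": 0,"y": 0,"z": 0,"ax": 0,"ay": 0,"az": 0,"jaw": 0}
  ]
}}

```text
time_s: 30.45
tcp_pos: [589.7, -187.7, 170.3]
eef_rot: [[0.032, 0.999, 0.0], [0.999, -0.032, -0.0], [-0.0, 0.001, -1.0]]
force: [-1.1, 0.5, 0.1]
finger_gap: 10.8
```

Call:
{"name": "carry_out", "arguments": {
  "commands": [
    {"x": 0,"y": 0,"z": 0,"ax": 0,"ay": 0,"az": 0,"jaw": 0.016},
    {"x": 0,"y": 0,"z": 0,"ax": 0,"ay": 0,"az": 0,"jaw": 0.026},
    {"x": 0,"y": 0,"z": 0,"ax": 0,"ay": 0,"az": 0,"jaw": 0.026},
    {"x": 0,"y": 0,"z": 0.01,"ax": 0,"ay": 0,"az": 0,"jaw": 0.026},
    {"x": 0,"y": 0,"z": 0.02,"ax": 0,"ay": 0,"az": 0,"jaw": 0.026},
    {"x": 0,"y": 0,"z": 0.03,"ax": 0,"ay": 0,"az": 0,"jaw": 0.026},
    {"x": 0,"y": 0,"z": 0.03,"ax": 0,"ay": 0,"az": 0,"jaw": 0.04},
    {"x": -0.02,"y": 0.0276,"z": 0,"ax": 0,"ay": 0,"az": 0.1668,"jaw": 0.045},
    {"x": -0.02,"y": 0.0276,"z": 0,"ax": 0,"ay": 0,"az": 0.1668,"jaw": 0.045},
    {"x": -0.02,"y": 0.0276,"z": 0,"ax": 0,"ay": 0,"az": 0.1668,"jaw": 0.045},
    {"x": -0.02,"y": 0.0276,"z": 0,"ax": 0,"ay": 0,"az": 0.1668,"jaw": 0.045},
    {"x": -0.02,"y": 0.0276,"z": 0,"ax": 0,"ay": 0,"az": 0.1668,"jaw": 0.045},
    {"x": -0.02,"y": 0.0276,"z": -0.02,"ax": 0,"ay": 0,"az": 0.1668,"jaw": 0.045},
    {"x": -0.02,"y": 0.0276,"z": -0.02,"ax": 0,"ay": 0,"az": 0.1668,"jaw": 0.045},
    {"x": -0.02,"y": 0.0276,"z": -0.02,"ax": 0,"ay": 0,"az": 0.1668,"jaw": 0.045},
    {"x": 0,"y": 0,"z": 0,"ax": 0,"ay": 0,"az": 0,"jaw": 0.045},
    {"x": 0,"y": 0,"z": 0,"ax": 0,"ay": 0,"az": 0,"jaw": 0.045}
  ]
}}

```text
time_s: 32.58
tcp_pos: [430.5, 32.7, 201.0]
eef_rot: [[-0.964, 0.267, 0.002], [0.267, 0.964, -0.001], [-0.002, -0.0, -1.0]]
force: [-0.4, -0.6, -0.1]
finger_gap: 44.7
```

```bash
cat >> h.py <<'E'
def pred(m,X):
    K=np.array(m['intrinsics']);c=np.array(m['R'])@np.array(X)+np.array(m['t']);r=np.hypot(c[0],c[1]);k=np.arctan2(r,c[2])/r
    return int(K[0,2]+K[0,0]*k*c[0]),int(K[1,2]+K[1,1]*k*c[1])
def wlook(f,X):
    s=get_state();p,d,m=snap('wrist',f);print(s['tcp_pos'].round(1),'tool y',np.degrees(np.arctan2(s['eef_rot'][1,1],s['eef_rot'][0,1])).round(2),s['force'].round(1))
    u,v=pred(m,X);print('exp',u,v);wdark(p,m,[(u-35,u+35,v-40,v+40,126)],55)
E
python3 - <<'E'
from h import *
wlook('w5',[429.7,33.5,126])
p,d,m=snap('top','t5');P=cloud(d,m)
print('hung');bars(P,p,[(308,348,180,202)],180,205)
bars(P,p,[(176,214,226,274)])
E
```

```text
[430.5  32.7 201. ] tool y 74.49 [-0.4 -0.6 -0.1]
exp 256 200
px 256.5 201.5 wh [29. 13.] -> [430.2  33.4 126. ]
hung
n 169 mid [ 591.3 -188.1] wh [82.  62.6] bar yaw(from +y) -2.2 sleeve 35 [ 587.9 -187.6  190.3] z 186.3
   body [ 604.2 -254.5] [67.3 13.8] 14.6
n 93 mid [424.2 221.9] wh [10.8 81.2] bar yaw(from +y) 73.3 sleeve 32 [424.2 221.7 124.7] z 123.5
   body [436.7 237.4] [102.3 105.3] 72.8
```

Call:
{"name": "carry_out", "arguments": {
  "commands": [
    {"x": 0,"y": 0.0005,"z": -0.02,"ax": 0,"ay": 0,"az": 0,"jaw": 0.045},
    {"x": 0,"y": 0,"z": -0.02,"ax": 0,"ay": 0,"az": 0,"jaw": 0.045},
    {"x": 0,"y": 0,"z": -0.02,"ax": 0,"ay": 0,"az": 0,"jaw": 0.045},
    {"x": 0,"y": 0,"z": -0.02,"ax": 0,"ay": 0,"az": 0,"jaw": 0.045},
    {"x": 0,"y": 0,"z": -0.017,"ax": 0,"ay": 0,"az": 0,"jaw": 0.045},
    {"x": 0,"y": 0,"z": 0,"ax": 0,"ay": 0,"az": 0,"jaw": 0},
    {"x": 0,"y": 0,"z": 0,"ax": 0,"ay": 0,"az": 0,"jaw": 0},
    {"x": 0,"y": 0,"z": 0,"ax": 0,"ay": 0,"az": 0,"jaw": 0},
    {"x": 0,"y": 0,"z": 0,"ax": 0,"ay": 0,"az": 0,"jaw": 0},
    {"x": 0,"y": 0,"z": 0,"ax": 0,"ay": 0,"az": 0,"jaw": 0}
  ]
}}

```text
time_s: 33.92
tcp_pos: [430.0, 33.7, 103.4]
eef_rot: [[-0.964, 0.266, 0.001], [0.266, 0.964, -0.0], [-0.001, 0.0, -1.0]]
force: [0.2, 1.3, 4.0]
finger_gap: 10.7
```

Call:
{"name": "carry_out", "arguments": {
  "commands": [
    {"x": 0,"y": 0,"z": 0.015,"ax": 0,"ay": 0,"az": 0,"jaw": 0},
    {"x": 0,"y": 0,"z": 0.03,"ax": 0,"ay": 0,"az": 0,"jaw": 0},
    {"x": 0,"y": 0,"z": 0.03,"ax": 0,"ay": 0,"az": 0,"jaw": 0},
    {"x": 0,"y": 0,"z": 0.031,"ax": 0,"ay": 0,"az": 0,"jaw": 0},
    {"x": 0.005,"y": -0.0113,"z": 0,"ax": 0,"ay": 0,"az": -0.1334,"jaw": 0},
    {"x": 0.005,"y": -0.0113,"z": 0,"ax": 0,"ay": 0,"az": -0.1334,"jaw": 0},
    {"x": 0.005,"y": -0.0113,"z": 0,"ax": 0,"ay": 0,"az": -0.1334,"jaw": 0},
    {"x": 0.005,"y": -0.0113,"z": 0,"ax": 0,"ay": 0,"az": -0.1334,"jaw": 0},
    {"x": 0.005,"y": -0.0113,"z": 0,"ax": 0,"ay": 0,"az": -0.1334,"jaw": 0},
    {"x": 0.005,"y": -0.0113,"z": 0,"ax": 0,"ay": 0,"az": -0.1334,"jaw": 0},
    {"x": 0.005,"y": -0.0113,"z": 0,"ax": 0,"ay": 0,"az": -0.1334,"jaw": 0},
    {"x": 0.005,"y": -0.0113,"z": 0,"ax": 0,"ay": 0,"az": -0.1334,"jaw": 0},
    {"x": 0.005,"y": -0.0113,"z": 0,"ax": 0,"ay": 0,"az": -0.1334,"jaw": 0},
    {"x": 0.005,"y": -0.0113,"z": 0,"ax": 0,"ay": 0,"az": -0.1334,"jaw": 0},
    {"x": 0,"y": 0,"z": 0,"ax": 0,"ay": 0,"az": 0,"jaw": 0},
    {"x": 0,"y": 0,"z": 0,"ax": 0,"ay": 0,"az": 0,"jaw": 0}
  ]
}}

```text
time_s: 35.92
tcp_pos: [479.2, -78.9, 208.6]
eef_rot: [[0.029, 1.0, -0.001], [1.0, -0.029, 0.0], [0.0, -0.001, -1.0]]
force: [-0.5, -0.7, -2.5]
finger_gap: 10.7
```

Call:
{"name": "carry_out", "arguments": {
  "commands": [
    {"x": 0.015,"y": 0,"z": 0.002,"ax": 0,"ay": 0,"az": -0.003,"jaw": 0},
    {"x": 0.02,"y": 0,"z": 0,"ax": 0,"ay": 0,"az": 0,"jaw": 0},
    {"x": 0.02,"y": 0,"z": 0,"ax": 0,"ay": 0,"az": 0,"jaw": 0},
    {"x": 0.02,"y": 0,"z": 0,"ax": 0,"ay": 0,"az": 0,"jaw": 0},
    {"x": 0.02,"y": 0,"z": 0,"ax": 0,"ay": 0,"az": 0,"jaw": 0},
    {"x": 0.018,"y": 0,"z": 0,"ax": 0,"ay": 0,"az": 0,"jaw": 0},
    {"x": 0,"y": 0,"z": 0,"ax": 0,"ay": 0,"az": 0,"jaw": 0},
    {"x": 0,"y": 0,"z": 0,"ax": 0,"ay": 0,"az": 0,"jaw": 0},
    {"x": 0,"y": 0,"z": -0.011,"ax": 0,"ay": 0,"az": 0,"jaw": 0},
    {"x": 0,"y": 0,"z": -0.011,"ax": 0,"ay": 0,"az": 0,"jaw": 0},
    {"x": 0,"y": 0,"z": -0.01,"ax": 0,"ay": 0,"az": 0,"jaw": 0},
    {"x": 0,"y": 0,"z": -0.004,"ax": 0,"ay": 0,"az": 0,"jaw": 0},
    {"x": 0,"y": 0,"z": -0.001,"ax": 0,"ay": 0,"az": 0,"jaw": 0},
    {"x": 0,"y": 0,"z": 0,"ax": 0,"ay": 0,"az": 0,"jaw": 0}
  ]
}}

```text
time_s: 37.67
tcp_pos: [592.7, -79.4, 174.1]
eef_rot: [[0.035, 0.999, 0.0], [0.999, -0.035, -0.0], [-0.0, 0.0, -1.0]]
force: [-0.9, 0.6, -3.0]
finger_gap: 10.7
```

Call:
{"name": "carry_out", "arguments": {
  "commands": [
    {"x": 0,"y": 0,"z": -0.0015,"ax": 0,"ay": 0,"az": 0,"jaw": 0},
    {"x": 0,"y": 0,"z": -0.0015,"ax": 0,"ay": 0,"az": 0,"jaw": 0},
    {"x": 0,"y": 0,"z": 0,"ax": 0,"ay": 0,"az": 0,"jaw": 0}
  ]
}}

```text
time_s: 38.05
tcp_pos: [592.5, -79.3, 170.8]
eef_rot: [[0.035, 0.999, -0.0], [0.999, -0.035, 0.0], [0.0, -0.0, -1.0]]
force: [0.1, -0.7, -2.4]
finger_gap: 10.6
```

Call:
{"name": "carry_out", "arguments": {
  "commands": [
    {"x": 0,"y": 0,"z": -0.0015,"ax": 0,"ay": 0,"az": 0,"jaw": 0},
    {"x": 0,"y": 0,"z": -0.0005,"ax": 0,"ay": 0,"az": 0,"jaw": 0},
    {"x": 0,"y": 0,"z": 0,"ax": 0,"ay": 0,"az": 0,"jaw": 0}
  ]
}}

```text
time_s: 38.42
tcp_pos: [592.6, -79.3, 169.0]
eef_rot: [[0.035, 0.999, -0.0], [0.999, -0.035, -0.0], [-0.0, -0.0, -1.0]]
force: [-1.2, 0.2, -2.1]
finger_gap: 10.5
```

Call:
{"name": "carry_out", "arguments": {
  "commands": [
    {"x": 0,"y": 0,"z": -0.001,"ax": 0,"ay": 0,"az": 0,"jaw": 0},
    {"x": 0,"y": 0,"z": -0.001,"ax": 0,"ay": 0,"az": 0,"jaw": 0},
    {"x": 0,"y": 0,"z": 0,"ax": 0,"ay": 0,"az": 0,"jaw": 0}
  ]
}}

```text
time_s: 38.8
tcp_pos: [592.7, -79.4, 168.2]
eef_rot: [[0.035, 0.999, 0.001], [0.999, -0.035, -0.001], [-0.001, 0.001, -1.0]]
force: [-5.1, 0.9, 7.6]
finger_gap: 10.9
```

Call:
{"name": "carry_out", "arguments": {
  "commands": [
    {"x": 0,"y": 0,"z": 0.001,"ax": 0,"ay": 0,"az": 0,"jaw": 0.014},
    {"x": 0,"y": 0,"z": 0,"ax": 0,"ay": 0,"az": 0,"jaw": 0.026},
    {"x": 0,"y": 0,"z": 0,"ax": 0,"ay": 0,"az": 0,"jaw": 0.026},
    {"x": 0,"y": 0,"z": 0.01,"ax": 0,"ay": 0,"az": 0,"jaw": 0.026},
    {"x": 0,"y": 0,"z": 0.02,"ax": 0,"ay": 0,"az": 0,"jaw": 0.026},
    {"x": 0,"y": 0,"z": 0.03,"ax": 0,"ay": 0,"az": 0,"jaw": 0.026},
    {"x": 0,"y": 0,"z": 0.032,"ax": 0,"ay": 0,"az": 0,"jaw": 0.04},
    {"x": -0.0187,"y": 0.0334,"z": 0,"ax": 0,"ay": 0,"az": 0.146,"jaw": 0.045},
    {"x": -0.0187,"y": 0.0334,"z": 0,"ax": 0,"ay": 0,"az": 0.146,"jaw": 0.045},
    {"x": -0.0187,"y": 0.0334,"z": 0,"ax": 0,"ay": 0,"az": 0.146,"jaw": 0.045},
    {"x": -0.0187,"y": 0.0334,"z": 0,"ax": 0,"ay": 0,"az": 0.146,"jaw": 0.045},
    {"x": -0.0187,"y": 0.0334,"z": 0,"ax": 0,"ay": 0,"az": 0.146,"jaw": 0.045},
    {"x": -0.0187,"y": 0.0334,"z": 0,"ax": 0,"ay": 0,"az": 0.146,"jaw": 0.045},
    {"x": -0.0187,"y": 0.0334,"z": -0.02,"ax": 0,"ay": 0,"az": 0.146,"jaw": 0.045},
    {"x": -0.0187,"y": 0.0334,"z": -0.02,"ax": 0,"ay": 0,"az": 0.146,"jaw": 0.045},
    {"x": -0.0187,"y": 0.0334,"z": -0.02,"ax": 0,"ay": 0,"az": 0.146,"jaw": 0.045},
    {"x": 0,"y": 0,"z": 0,"ax": 0,"ay": 0,"az": 0,"jaw": 0.045},
    {"x": 0,"y": 0,"z": 0,"ax": 0,"ay": 0,"az": 0,"jaw": 0.045}
  ]
}}

```text
time_s: 41.05
tcp_pos: [425.0, 221.0, 200.8]
eef_rot: [[-0.957, 0.289, 0.001], [0.289, 0.957, 0.0], [-0.001, 0.001, -1.0]]
force: [0.1, 0.2, 0.1]
finger_gap: 45.1
```

```bash
python3 - <<'E'
from h import *
wlook('w6',[424.2,221.7,126])
p,d,m=snap('top','t6');P=cloud(d,m)
print('hung');bars(P,p,[(308,348,180,202),(272,308,180,202)],180,205)
print('mat');bars(P,p,[(176,214,226,274),(236,274,226,270),(286,326,226,268)])
E
```

```text
[425.  221.  200.8] tool y 73.2 [0.1 0.2 0.1]
exp 256 201
px 257.0 200.5 wh [31. 14.] -> [423.9 222.4 126. ]
hung
n 151 mid [ 591.3 -186.8] wh [79.5 62. ] bar yaw(from +y) -1.9 sleeve 35 [ 588.  -187.7  189.8] z 187.0
   body [ 623.6 -217.2] [122.   53.2] 59.7
n 169 mid [593.9 -80.4] wh [80.8 62.3] bar yaw(from +y) 0.4 sleeve 33 [590.4 -81.1 190. ] z 186.0
mat
none
none
none
```

Call:
{"name": "carry_out", "arguments": {
  "commands": [
    {"x": -0.001,"y": 0.001,"z": -0.02,"ax": 0,"ay": 0,"az": 0,"jaw": 0.045},
    {"x": 0,"y": 0,"z": -0.02,"ax": 0,"ay": 0,"az": 0,"jaw": 0.045},
    {"x": 0,"y": 0,"z": -0.02,"ax": 0,"ay": 0,"az": 0,"jaw": 0.045},
    {"x": 0,"y": 0,"z": -0.02,"ax": 0,"ay": 0,"az": 0,"jaw": 0.045},
    {"x": 0,"y": 0,"z": -0.017,"ax": 0,"ay": 0,"az": 0,"jaw": 0.045},
    {"x": 0,"y": 0,"z": 0,"ax": 0,"ay": 0,"az": 0,"jaw": 0},
    {"x": 0,"y": 0,"z": 0,"ax": 0,"ay": 0,"az": 0,"jaw": 0},
    {"x": 0,"y": 0,"z": 0,"ax": 0,"ay": 0,"az": 0,"jaw": 0},
    {"x": 0,"y": 0,"z": 0,"ax": 0,"ay": 0,"az": 0,"jaw": 0},
    {"x": 0,"y": 0,"z": 0,"ax": 0,"ay": 0,"az": 0,"jaw": 0}
  ]
}}

```text
time_s: 42.4
tcp_pos: [423.7, 222.5, 103.5]
eef_rot: [[-0.958, 0.288, 0.001], [0.288, 0.958, 0.0], [-0.001, 0.001, -1.0]]
force: [1.9, 0.8, 2.3]
finger_gap: 10.7
```

Call:
{"name": "carry_out", "arguments": {
  "commands": [
    {"x": 0,"y": 0,"z": 0.015,"ax": 0,"ay": 0,"az": 0,"jaw": 0},
    {"x": 0,"y": 0,"z": 0.03,"ax": 0,"ay": 0,"az": 0,"jaw": 0},
    {"x": 0,"y": 0,"z": 0.03,"ax": 0,"ay": 0,"az": 0,"jaw": 0},
    {"x": 0,"y": 0,"z": 0.031,"ax": 0,"ay": 0,"az": 0,"jaw": 0},
    {"x": 0.006,"y": -0.0086,"z": 0,"ax": 0,"ay": 0,"az": -0.1311,"jaw": 0},
    {"x": 0.006,"y": -0.0086,"z": 0,"ax": 0,"ay": 0,"az": -0.1311,"jaw": 0},
    {"x": 0.006,"y": -0.0086,"z": 0,"ax": 0,"ay": 0,"az": -0.1311,"jaw": 0},
    {"x": 0.006,"y": -0.0086,"z": 0,"ax": 0,"ay": 0,"az": -0.1311,"jaw": 0},
    {"x": 0.006,"y": -0.0086,"z": 0,"ax": 0,"ay": 0,"az": -0.1311,"jaw": 0},
    {"x": 0.006,"y": -0.0086,"z": 0,"ax": 0,"ay": 0,"az": -0.1311,"jaw": 0},
    {"x": 0.006,"y": -0.0086,"z": 0,"ax": 0,"ay": 0,"az": -0.1311,"jaw": 0},
    {"x": 0.006,"y": -0.0086,"z": 0,"ax": 0,"ay": 0,"az": -0.1311,"jaw": 0},
    {"x": 0.006,"y": -0.0086,"z": 0,"ax": 0,"ay": 0,"az": -0.1311,"jaw": 0},
    {"x": 0.006,"y": -0.0086,"z": 0,"ax": 0,"ay": 0,"az": -0.1311,"jaw": 0},
    {"x": 0,"y": 0,"z": 0,"ax": 0,"ay": 0,"az": 0,"jaw": 0},
    {"x": 0,"y": 0,"z": 0,"ax": 0,"ay": 0,"az": 0,"jaw": 0}
  ]
}}

```text
time_s: 44.4
tcp_pos: [483.0, 136.5, 209.1]
eef_rot: [[0.029, 1.0, -0.0], [1.0, -0.029, 0.0], [0.0, -0.0, -1.0]]
force: [-0.4, 0.5, -2.1]
finger_gap: 11.0
```

Call:
{"name": "carry_out", "arguments": {
  "commands": [
    {"x": 0.016,"y": 0,"z": 0.002,"ax": 0,"ay": 0,"az": -0.003,"jaw": 0},
    {"x": 0.02,"y": 0,"z": 0,"ax": 0,"ay": 0,"az": 0,"jaw": 0},
    {"x": 0.02,"y": 0,"z": 0,"ax": 0,"ay": 0,"az": 0,"jaw": 0},
    {"x": 0.02,"y": 0,"z": 0,"ax": 0,"ay": 0,"az": 0,"jaw": 0},
    {"x": 0.02,"y": 0,"z": 0,"ax": 0,"ay": 0,"az": 0,"jaw": 0},
    {"x": 0.02,"y": 0,"z": 0,"ax": 0,"ay": 0,"az": 0,"jaw": 0},
    {"x": 0,"y": 0,"z": 0,"ax": 0,"ay": 0,"az": 0,"jaw": 0},
    {"x": 0,"y": 0,"z": 0,"ax": 0,"ay": 0,"az": 0,"jaw": 0},
    {"x": 0,"y": 0,"z": -0.011,"ax": 0,"ay": 0,"az": 0,"jaw": 0},
    {"x": 0,"y": 0,"z": -0.011,"ax": 0,"ay": 0,"az": 0,"jaw": 0},
    {"x": 0,"y": 0,"z": -0.01,"ax": 0,"ay": 0,"az": 0,"jaw": 0},
    {"x": 0,"y": 0,"z": -0.005,"ax": 0,"ay": 0,"az": 0,"jaw": 0},
    {"x": 0,"y": 0,"z": -0.002,"ax": 0,"ay": 0,"az": 0,"jaw": 0},
    {"x": 0,"y": 0,"z": 0,"ax": 0,"ay": 0,"az": 0,"jaw": 0}
  ]
}}

```text
time_s: 46.15
tcp_pos: [599.4, 136.3, 172.0]
eef_rot: [[0.035, 0.999, 0.0], [0.999, -0.035, 0.0], [0.0, 0.0, -1.0]]
force: [0.1, 0.6, -2.3]
finger_gap: 10.6
```

Call:
{"name": "carry_out", "arguments": {
  "commands": [
    {"x": 0,"y": 0,"z": -0.0015,"ax": 0,"ay": 0,"az": 0,"jaw": 0},
    {"x": 0,"y": 0,"z": -0.001,"ax": 0,"ay": 0,"az": 0,"jaw": 0},
    {"x": 0,"y": 0,"z": 0,"ax": 0,"ay": 0,"az": 0,"jaw": 0}
  ]
}}

```text
time_s: 46.52
tcp_pos: [599.3, 136.3, 169.4]
eef_rot: [[0.035, 0.999, -0.0], [0.999, -0.035, 0.0], [0.0, -0.0, -1.0]]
force: [-0.5, 1.2, -2.6]
finger_gap: 10.6
```

Call:
{"name": "carry_out", "arguments": {
  "commands": [
    {"x": 0,"y": 0,"z": -0.001,"ax": 0,"ay": 0,"az": 0,"jaw": 0},
    {"x": 0,"y": 0,"z": -0.001,"ax": 0,"ay": 0,"az": 0,"jaw": 0},
    {"x": 0,"y": 0,"z": 0,"ax": 0,"ay": 0,"az": 0,"jaw": 0}
  ]
}}

```text
time_s: 46.9
tcp_pos: [599.4, 136.3, 168.1]
eef_rot: [[0.035, 0.999, 0.001], [0.999, -0.035, 0.0], [0.0, 0.001, -1.0]]
force: [-3.3, -0.4, 4.4]
finger_gap: 10.9
```

Contact. Release, rise, and back away to the right front.

Call:
{"name": "carry_out", "arguments": {
  "commands": [
    {"x": 0,"y": 0,"z": 0.0005,"ax": 0,"ay": 0,"az": 0,"jaw": 0.014},
    {"x": 0,"y": 0,"z": 0,"ax": 0,"ay": 0,"az": 0,"jaw": 0.026},
    {"x": 0,"y": 0,"z": 0,"ax": 0,"ay": 0,"az": 0,"jaw": 0.026},
    {"x": 0,"y": 0,"z": 0.01,"ax": 0,"ay": 0,"az": 0,"jaw": 0.026},
    {"x": 0,"y": 0,"z": 0.02,"ax": 0,"ay": 0,"az": 0,"jaw": 0.026},
    {"x": 0,"y": 0,"z": 0.04,"ax": 0,"ay": 0,"az": 0,"jaw": 0.026},
    {"x": 0,"y": 0,"z": 0.05,"ax": 0,"ay": 0,"az": 0,"jaw": 0.026},
    {"x": -0.025,"y": -0.045,"z": 0,"ax": 0,"ay": 0,"az": 0,"jaw": 0.026},
    {"x": -0.025,"y": -0.045,"z": 0,"ax": 0,"ay": 0,"az": 0,"jaw": 0.026},
    {"x": -0.025,"y": -0.045,"z": 0,"ax": 0,"ay": 0,"az": 0,"jaw": 0.026},
    {"x": -0.025,"y": -0.045,"z": 0,"ax": 0,"ay": 0,"az": 0,"jaw": 0.026},
    {"x": -0.025,"y": -0.045,"z": 0,"ax": 0,"ay": 0,"az": 0,"jaw": 0.026},
    {"x": -0.025,"y": -0.045,"z": 0,"ax": 0,"ay": 0,"az": 0,"jaw": 0.026},
    {"x": -0.025,"y": -0.045,"z": 0,"ax": 0,"ay": 0,"az": 0,"jaw": 0.026},
    {"x": -0.025,"y": -0.045,"z": 0,"ax": 0,"ay": 0,"az": 0,"jaw": 0.026},
    {"x": -0.02,"y": -0.045,"z": 0,"ax": 0,"ay": 0,"az": 0,"jaw": 0.026},
    {"x": -0.02,"y": -0.045,"z": 0,"ax": 0,"ay": 0,"az": 0,"jaw": 0.026},
    {"x": 0,"y": 0,"z": 0,"ax": 0,"ay": 0,"az": 0,"jaw": 0.026},
    {"x": 0,"y": 0,"z": 0,"ax": 0,"ay": 0,"az": 0,"jaw": 0.026}
  ]
}}

```text
time_s: 49.28
tcp_pos: [359.5, -313.4, 288.3]
eef_rot: [[0.035, 0.999, 0.0], [0.999, -0.035, -0.0], [-0.0, 0.0, -1.0]]
force: [-0.3, 0.0, 0.3]
finger_gap: 26.0
```

```bash
python3 - <<'E'
from h import *
s=get_state();print(s['tcp_pos'])
p,d,m=snap('top','t7');P=cloud(d,m);snap('side','s7')
bars(P,p,[(195,235,180,202),(272,308,180,202),(308,348,180,202)],180,205)
print('mat');bars(P,p,[(150,190,210,245)])
P=P.reshape(-1,3)
O=np.array([648.8,-45.9,0]);c,s_=np.cos(-.0325),np.sin(-.0325);q=P-O;X=q[:,0]*c+q[:,1]*s_;Y=-q[:,0]*s_+q[:,1]*c;Z=P[:,2]
for h in(180,72,-36,-144):
    k=(abs(Y-h)<42)&(X<-49)&(X>-61)&(Z>183)&(Z<200);print('bar',h,k.sum(),np.polyfit(Y[k],Z[k],1).round(3) if k.sum()>9 else '')
    k=(abs(Y-h)<19)&(Z>203)&(Z<222)&(abs(X)<14);print('  blk y',np.median(Y[k]).round(1),'z',Z[k].mean().round(1))
a=cv2.imread('pics/t7.png')[130:270,130:390];b=cv2.imread('pics/s7.png')[110:280,180:350]
cv2.imwrite('pics/f7.png',np.vstack([cv2.resize(a,(780,300) if 0 else (520,280)),cv2.resize(b,(520,310),interpolation=cv2.INTER_CUBIC) if 0 else np.pad(cv2.resize(b,(310,310),interpolation=cv2.INTER_CUBIC),((0,0),(0,210),(0,0)))]))
E
```

```text
[ 359.48138735 -313.35097242  288.33367709]
n 151 mid [598.9 133.2] wh [78.7 62.1] bar yaw(from +y) 2.4 sleeve 34 [595.9 133.8 189. ] z 187.7
n 167 mid [593.8 -82. ] wh [79.5 62.5] bar yaw(from +y) -0.9 sleeve 34 [590.7 -80.3 189.3] z 186.7
   body [633.7 -90.4] [114.3   2.4] 86.4
n 160 mid [ 591.4 -187.6] wh [81.4 62.4] bar yaw(from +y) 1.3 sleeve 38 [ 587.1 -185.7  189.9] z 186.8
   body [ 603.5 -205.6] [104.1  64.8] 88.5
mat
n 85 mid [499.7 306.5] wh [74.7  9.2] bar yaw(from +y) -4.0 sleeve 32 [499.7 311.2 124.4] z 122.7
   body [499.2 310.7] [88.5 63.6] 88.5
bar 180 81 [-1.00000e-03  1.89856e+02]
  blk y 180.6 z 212.5
bar 72 5 
  blk y 71.9 z 212.3
bar -36 75 [6.00000e-03 1.89379e+02]
  blk y -36.9 z 211.8
bar -144 92 [-1.50000e-02  1.87204e+02]
  blk y -143.4 z 212.3
```

View pics/f7.png

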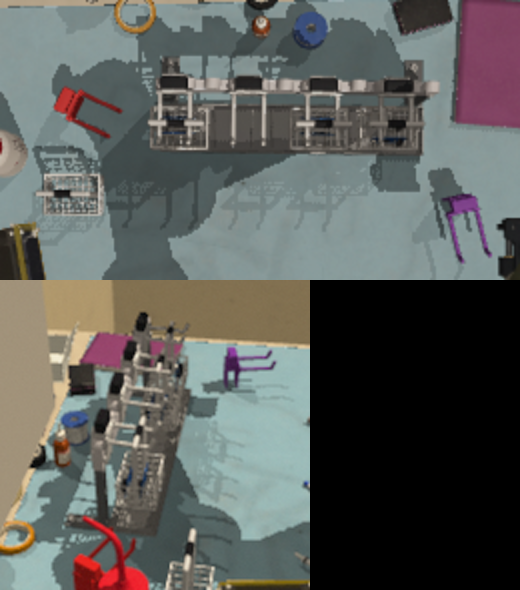

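Baskets hang level on hooks a, c and d, and the spare stands upright at crop (70,193). One full view to make sure no fourth basket was hidden.

View pics/t7.png

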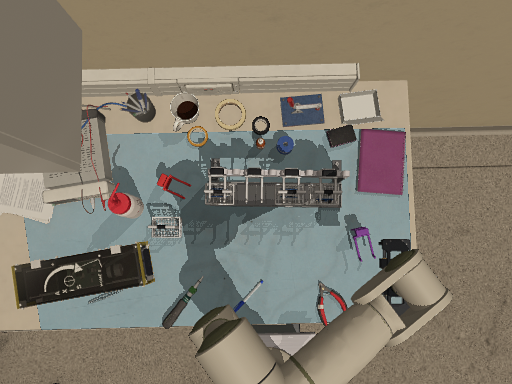

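Call:
{"name": "carry_out", "arguments": {
  "commands": [
    {"x": 0,"y": 0,"z": 0,"ax": 0,"ay": 0,"az": 0,"jaw": 0.026},
    {"x": 0,"y": 0,"z": 0,"ax": 0,"ay": 0,"az": 0,"jaw": 0.026},
    {"x": 0,"y": 0,"z": 0,"ax": 0,"ay": 0,"az": 0,"jaw": 0.026},
    {"x": 0,"y": 0,"z": 0,"ax": 0,"ay": 0,"az": 0,"jaw": 0.026},
    {"x": 0,"y": 0,"z": 0,"ax": 0,"ay": 0,"az": 0,"jaw": 0.026},
    {"x": 0,"y": 0,"z": 0,"ax": 0,"ay": 0,"az": 0,"jaw": 0.026},
    {"x": 0,"y": 0,"z": 0,"ax": 0,"ay": 0,"az": 0,"jaw": 0.026},
    {"x": 0,"y": 0,"z": 0,"ax": 0,"ay": 0,"az": 0,"jaw": 0.026}
  ]
}}

```text
time_s: 50.38
tcp_pos: [359.3, -313.7, 287.9]
eef_rot: [[0.035, 0.999, -0.0], [0.999, -0.035, 0.0], [0.0, -0.0, -1.0]]
force: [0.1, 0.3, 0.4]
finger_gap: 25.7
```

No loaded basket is left on the mat: only the spare at (165,226) and bystanders that look undisturbed. Handing in.

```bash
python3 -c "
from workcell import *
print(finish_job())"
```

```text
the job is handed in; nothing more can be done
None
```

The drip rack is ready, all three loaded baskets hang on hooks of their own, and the job is handed in at about 50 s.

- **Spare basket:** I took it down first. It stands upright on the mat at about (500, 311) mm, clear of the drip tray.
- **Hooks:** I then lifted three of the four saddles to new notches; the leftmost stayed in place. They now sit in the first, fourth, seventh and tenth notches from the left, with two empty notches between neighbours.
- **Loaded baskets:** There was no fourth basket. The three hang on the first, third and fourth hooks from the left; the second is empty.

**Last checks (top-camera depth):**
- All four grip blocks read z ≈ 212 mm, so the saddles look fully seated.
- All bars lie near rack x = -55 mm. Two read 189–190 mm high; the one on the fourth hook read about 187 mm with a slope of 0.015, which is within the depth noise.
- The bottles and spool look undisturbed in the final picture.
- The rightmost hook looked tilted in one side view, but its prong heights matched the others, so I took it as perspective.

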